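# Weigh the cartons by hand and sort packed from empty

### The arm

A 7-joint arm with a two-finger parallel gripper is mounted at the origin on a cart in front of the work surface, level with it; the furniture and walls round the work are solid. World frame = base frame: x ahead of the robot, y to its left, z up, the work surface at z = 0. Lengths are in mm, angles in rad, forces in N, time in s.
With the tool pointing down it reaches from about 425 to 975 mm from the base axis. Payload 16.7 kg.
Tool frame: the origin (TCP) lies at the very end of the fingers, on their centre line; the grasp point (between the pads) lies 19 mm behind it; z points along the fingers, y is the line along which they close (so a half turn about z gives the same grasp; the last joint's range is limited). The gripper opens to 85 mm and grips with 20 to 120 N. Pads are 22 mm wide; open, the fingers measure 114 mm over their backs; the gripper's body (76 mm by 85 mm) begins 54 mm behind the grasp point. The pads swing forward as they close: fully open they stand 13 mm farther back than shut.
Start: joints at [1.185, 0.426, 0.074, 1.606, -0.034, 1.111, -0.067], TCP at [158.321, -656.132, 205.402] pointing down, gripper open.
Joint ranges: [-2.85, 2.85], [-0.5, 2.14], [-1.23, 1.37], [0.21, 2.46], [-1.02, 4.16], [0.16, 2.05], [-2.73, 2.73]. Speed limits (rad/s): [1.89, 1.89, 2.39, 2.39, 3.01, 3.01, 3.01].

### API

Orientations are given as a rotation vector (axis times angle).
In Python, from workcell import read_state, grab_frame, hand_in gives the robot as it stands.
- The arm moves only by the tool apply_moves, never from a script. Its argument "motion" is a list of rows, each an object with "travel": the shift along the world's x, y, z in units of 25 mm (1.0 is 25 mm), a list of three; "spin": the turn about the world's z in units of 5 degrees (1.0 is 5 degrees). A call has 1 to 5 rows; each row shifts and turns the commanded pose from where the row before left it; what a row does not reach is not made up. A row lasts 1/10 s, in which the tool goes at most 50 mm and 8.59 degrees, less where a joint would pass 70% of its speed; a pose out of reach is approached as far as the arm can. A call is refused whole if a number of a shift passes 1 or a number of a turn 1, either way. A call with a gripper value outside its range is refused whole. "claw" is the finger opening in mm, from 0 to 85.4, set as the call begins (left out, the last holds). The fingers move at their own pace and stop on an object; the grip force is fixed at half the most. Time passes only in rows, so rows that do not move let the fingers close. It gives the time, the measured TCP pose, the force, the opening and the grip force at its end, in the units of the state.
- read_state(): the state, without advancing time (a new reading comes with each control period).
- grab_frame(name): name is "scene" or "top" or "wrist"; returns a dict with "image" (480x640x3 uint8, blue, green, red), "mtx" (3x3 intrinsics, pixels), "view" (4x4, takes a point from world to camera coordinates); the wrist camera has in their place "mount" (4x4, takes a point from camera to tool coordinates, whose origin is the TCP and whose axes are the flange's). Camera axes: x right, y down, z forward; pixel columns grow to the right and rows downward; lengths in mm; the calibration is good to about 2 mm. A picture is of the moment at which its call begins: read the wrist's pose just before it. There is no depth.
- hand_in(): hands the job in; it is judged then, once.
The state is a dict: "time_s": time; "joints": joint angles; "qd": joint speeds; "joint_torque": joint torques, N m; "eef_pos": TCP position; "tool_rot": TCP orientation; "wrist_force": force on the tool from outside, world axes, zero at the start; "moment": the same for the moment, N m; "grip_width": finger opening in mm; "grasp_force": force on a finger pad.
Only numpy, scipy, OpenCV 4.12 (cv2) and the standard library are available. Lean on these libraries where they do the work, as an engineer would, in place of code of your own. Each camera call takes 0.05 s, during which the arm holds its last target. There are 200 camera calls.

### The job

Some of the small brown cartons are packed and some are empty, and they look alike: raise one end of each about a centimetre, with its other end staying on the table, to feel which it is. Slide every packed carton along the table lengthwise into a lane of the hold-down rack (one to a lane) until its nose is against the backstop and the sprung finger bears on its top; put every empty carton flat in the grey tray.

Things in the scene. Friction and masses are not known exactly. Their poses are not given: they have to be found in the camera images.
- carton_1: plain brown cardboard carton, closed, 130 long (own x) x 40 wide (own y) x 42 high; origin at the centre of its underside, z up. All the cartons look the same and either end may go first; a packed one weighs 0.6 to 0.85 kg, an empty one 0.1 to 0.16 kg, weight evenly spread. Not every carton is there in every run (None = absent).
- carton_1_front (a point): bottom edge of carton_1, middle of its +x end (65 mm from the origin)
- carton_1_rear (a point): bottom edge of carton_1, middle of its -x end (65 mm from the origin)
- carton_2: plain brown cardboard carton, closed, 130 long (own x) x 40 wide (own y) x 42 high; origin at the centre of its underside, z up. All the cartons look the same and either end may go first; a packed one weighs 0.6 to 0.85 kg, an empty one 0.1 to 0.16 kg, weight evenly spread. Not every carton is there in every run (None = absent).
- carton_2_front (a point): bottom edge of carton_2, middle of its +x end (65 mm from the origin)
- carton_2_rear (a point): bottom edge of carton_2, middle of its -x end (65 mm from the origin)
- carton_3: plain brown cardboard carton, closed, 130 long (own x) x 40 wide (own y) x 42 high; origin at the centre of its underside, z up. All the cartons look the same and either end may go first; a packed one weighs 0.6 to 0.85 kg, an empty one 0.1 to 0.16 kg, weight evenly spread. Not every carton is there in every run (None = absent).
- carton_3_front (a point): bottom edge of carton_3, middle of its +x end (65 mm from the origin)
- carton_3_rear (a point): bottom edge of carton_3, middle of its -x end (65 mm from the origin)
- carton_4: plain brown cardboard carton, closed, 130 long (own x) x 40 wide (own y) x 42 high; origin at the centre of its underside, z up. All the cartons look the same and either end may go first; a packed one weighs 0.6 to 0.85 kg, an empty one 0.1 to 0.16 kg, weight evenly spread. Not every carton is there in every run (None = absent).
- carton_4_front (a point): bottom edge of carton_4, middle of its +x end (65 mm from the origin)
- carton_4_rear (a point): bottom edge of carton_4, middle of its -x end (65 mm from the origin)
- rack: fixed aluminium rack without floor: two lanes open towards the robot, running along its own +x; origin on the table between them. Lanes centred at y=+41 and -41, 47 wide, 20 high guides at x=0 to 60, flared mouths x=-22 to 0; 32 high backstop at x=60. A home carton's near end stands out to x=-70. Finger hinges on cheeks 58 high, x=87 to 113. Right of it, y=-0.22 to -0.29, a tape dispenser 115 high
- lane_left (a point): point on the table in the left lane where the centre of a carton's underside lies when its nose is against the backstop (rack x=-5, y=+41); own x points into the lane
- finger_left (a joint): sprung steel hold-down finger over the left lane, 24 wide, hinged at the back; 0 rad = down (its pad 35 above the table at rack x=50), grows as its tip rises, about 0.14 on a carton. Its toe turns up to 48 at rack x=8: a carton's nose slid in along the table lifts it. It bears down with about 2.5 N; sliding a packed carton in takes 10 to 20 N in all
- lane_right (a point): point on the table in the right lane where the centre of a carton's underside lies when its nose is against the backstop (rack x=-5, y=-41); own x points into the lane
- finger_right (a joint): sprung steel hold-down finger over the right lane, 24 wide, hinged at the back; 0 rad = down (its pad 35 above the table at rack x=50), grows as its tip rises, about 0.14 on a carton. Its toe turns up to 48 at rack x=8: a carton's nose slid in along the table lifts it. It bears down with about 2.5 N; sliding a packed carton in takes 10 to 20 N in all
- tray: fixed open grey plastic tray, 234 (own x) x 160 (own y) outside, walls 5 thick, 36 high, floor 5 thick; origin at the centre of its underside. Three cartons fit along y, 66 between centres, with room for fingers. Between it and the rack stands a sealer, its arm raised to 270 near the robot, lower behind (carry over it at 290); left of it, at x=0.47 y=0.34, a full-height post 40 square

How it is judged:
By the outcome, as a careful person would: the job done as asked, in the order asked, and still so for the second after the job is handed in, with the robot touching nothing.
Of carton_1, carton_2, carton_3, carton_4 only 3 to 4 are there at a start; the rules pass over those that are not, and their reading is None.
At some moment in a run one of carton_1, carton_2, carton_3, carton_4 may be knocked a few centimetres aside while the robot is not near it.
Once in a run the grip may slacken for a moment while it holds something.
It also fails if it takes over 210 s, if anything falls off the work surface, if the arm or the gripper's body presses on something with over 40 N, if the wrist force passes 120 N, or if a joint passes its speed limit or range.

## Working session

There is one attempt and no reset: what is moved stays moved. The work goes in short steps, Python scripts to look and compute and a tool call to move; the robot and the scene stay as the last step left them, time stands still between calls to the robot, and variables do not carry over. Pictures are saved under pics/ and viewed, at most 14 in all, crops included, and the job is handed in when it is done.

Besides the shell and the picture viewer there is one more tool, called after ">>>" by a JSON object that holds its "name" and its "arguments", one argument or row to a line. apply_moves: Moves the arm, as the interface text tells. Its arguments: {"type":"object","properties":{"motion":{"type":"array"},"claw":{"type":"number"}},"required":["motion"]}

```bash
mkdir -p pics; ls
python3 - <<'E'
from workcell import *
import cv2
s=read_state(); print({k:(s[k]) for k in s})
for n in("scene","top"):
    f=grab_frame(n); cv2.imwrite(f"pics/{n}0.png",f["image"]); print(n,f["mtx"],f["view"])
E
```

```text
pics
{'time_s': 0.0, 'joints': array([ 1.18449419,  0.42675806,  0.07383106,  1.60659882, -0.03411683,
        1.11079552, -0.06706098]), 'qd': array([ 1.22729784e-03,  1.04244062e-03,  2.47143518e-04,  1.67125782e-05,
        5.29525923e-04,  1.97997719e-03, -9.26047468e-05]), 'joint_torque': array([-8.90568645e-04, -9.49842453e+01,  3.76048699e+00, -4.63512003e+01,
        1.91816065e-02,  1.01703394e-02, -3.78557081e-05]), 'eef_pos': array([ 158.23643048, -655.7403919 ,  204.69624405]), 'tool_rot': array([-3.11832238e+00, -3.70976486e-01,  3.57730547e-04]), 'wrist_force': array([-0.18568903, -1.20254898, -0.19175638]), 'moment': array([-0.02803918,  0.0070198 ,  0.02386291]), 'grasp_force': 0.0, 'grip_width': 85.0642906013418}
scene [[485.41511003   0.         326.54039818]
 [  0.         485.41511003 246.21284943]
 [  0.           0.           1.        ]] [[-8.49062135e-01 -5.28058678e-01 -1.57328775e-02  4.46827685e+02]
 [-3.60298691e-01  6.00588095e-01 -7.13777832e-01  3.26925345e+02]
 [ 3.86365557e-01 -6.00373195e-01 -7.00195461e-01  7.12694844e+02]
 [ 0.00000000e+00  0.00000000e+00  0.00000000e+00  1.00000000e+00]]
top [[593.29088874   0.         315.99911162]
 [  0.         593.29088874 255.45746766]
 [  0.           0.           1.        ]] [[ 2.79942342e-02 -9.99517337e-01 -1.34691054e-02 -1.10970017e+02]
 [-9.81372514e-01 -2.49190488e-02 -1.90491547e-01  5.71225323e+02]
 [ 1.90063967e-01  1.85508749e-02 -9.81596431e-01  1.31968633e+03]
 [ 0.00000000e+00  0.00000000e+00  0.00000000e+00  1.00000000e+00]]
```

View pics/top0.png

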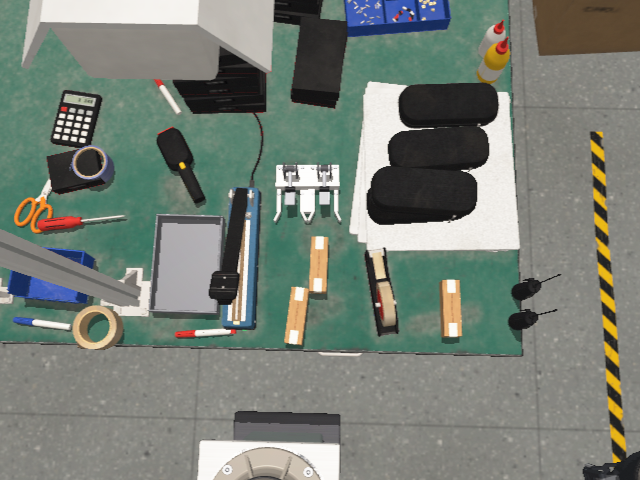

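View pics/scene0.png

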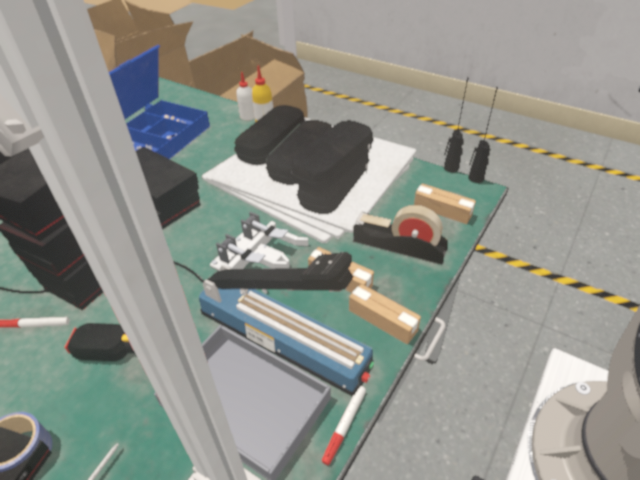

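The top view shows three cartons at about (319,265), (297,316) and (451,308). The rack is at (307,190), the tray at (188,265), the sealer at (240,257), and the dispenser at (380,290). The scene view agrees.

```bash
cat > h.py <<'E'
from workcell import *
import cv2, numpy as np
from scipy.spatial.transform import Rotation as R
def cast(f,px,z,T=None):
    T=np.linalg.inv(f["view"]) if T is None else T   # cam->world
    px=np.atleast_2d(np.asarray(px,float))
    d=(T[:3,:3]@np.linalg.inv(f["mtx"])@np.c_[px,np.ones(len(px))].T).T
    o=T[:3,3]
    return o+d*((z-o[2])/d[:,2])[:,None]
def wrist(name=None):
    s=read_state(); f=grab_frame("wrist")
    B=np.eye(4);B[:3,:3]=R.from_rotvec(s["tool_rot"]).as_matrix();B[:3,3]=s["eef_pos"]
    if name: cv2.imwrite(f"pics/{name}.png",f["image"])
    return f,B@f["mount"]
def boxes(f,T=None,roi=None,z=42):
    hsv=cv2.cvtColor(f["image"],cv2.COLOR_BGR2HSV)
    m=cv2.inRange(hsv,(8,60,90),(22,190,255))
    m=cv2.morphologyEx(m,cv2.MORPH_OPEN,np.ones((3,3)))
    cs,_=cv2.findContours(m,cv2.RETR_EXTERNAL,cv2.CHAIN_APPROX_NONE)
    for c in cs:
        if cv2.contourArea(c)<150: continue
        w=cast(f,c[:,0,:],z,T)[:,:2].astype(np.float32)
        (cx,cy),(a,b),an=cv2.minAreaRect(w)
        if b>a: a,b,an=b,a,an+90
        an=(an+90)%180-90
        print("px",c[:,0].mean(0).round(),"c",round(cx),round(cy),"size",round(a),round(b),"ang",round(an,1))
def st():
    s=read_state(); m=R.from_rotvec(s["tool_rot"]).as_matrix()
    print("t",round(s["time_s"],2),"p",s["eef_pos"].round(1),"yaxis",round(np.degrees(np.arctan2(m[1,1],m[0,1])),1),"F",s["wrist_force"].round(1),"M",s["moment"].round(2),"w",round(s["grip_width"],1),"g",round(s["grasp_force"],1),"tz",m[:,2].round(3))
E
python3 - <<'E'
from h import *
st()
f=grab_frame("top"); boxes(f)
for p in [(151,213),(222,216),(220,312),(152,310)]: print("tray",cast(f,p,36).round())
for p in [(307,190),(277,220),(340,220),(308,220),(276,166),(339,166)]: print("rack",p,cast(f,p,20).round())
im=f["image"][140:380,200:480]; cv2.imwrite("pics/crop.png",cv2.resize(im,None,fx=2.5,fy=2.5,interpolation=2))
print(f["mtx"], grab_frame("wrist")["mount"])
E
```

```text
t 0.1 p [ 158.3 -655.8  204.8] yaxis -76.4 F [-0.6 -0.1 -0.1] M [ 0.01 -0.02  0.06] w 85.3 g 0.0 tz [-0.     0.001 -1.   ]
px [ 97. 328.] c 396 402 size 116 98 ang 86.9
px [387. 303.] c 469 -260 size 102 34 ang 8.6
px [451. 308.] c 462 -406 size 128 48 ang 1.5
px [378. 265.] c 559 -241 size 57 25 ang 9.7
px [307. 290.] c 496 -80 size 263 79 ang -19.7
px [241. 276.] c 524 79 size 205 9 ang 0.1
px [592.  23.] c 1183 -761 size 267 138 ang -88.9
tray [[671. 302.  36.]]
tray [[668. 131.  36.]]
tray [[439. 123.  36.]]
tray [[439. 281.  36.]]
rack (307, 190) [[742. -69.  20.]]
rack (277, 220) [[665.   1.  20.]]
rack (340, 220) [[ 669. -150.   20.]]
rack (308, 220) [[667. -73.  20.]]
rack (276, 166) [[801.   9.  20.]]
rack (339, 166) [[ 805. -145.   20.]]
[[593.29088874   0.         315.99911162]
 [  0.         593.29088874 255.45746766]
 [  0.           0.           1.        ]] [[-2.65089771e-04 -9.51722790e-01 -3.06958727e-01  7.75706801e+01]
 [ 9.99999964e-01 -2.67327620e-04 -3.47537682e-05  8.21136590e-02]
 [-4.89825927e-05 -3.06958725e-01  9.51722827e-01 -1.69032107e+02]
 [ 0.00000000e+00  0.00000000e+00  0.00000000e+00  1.00000000e+00]]
```

View pics/crop.png

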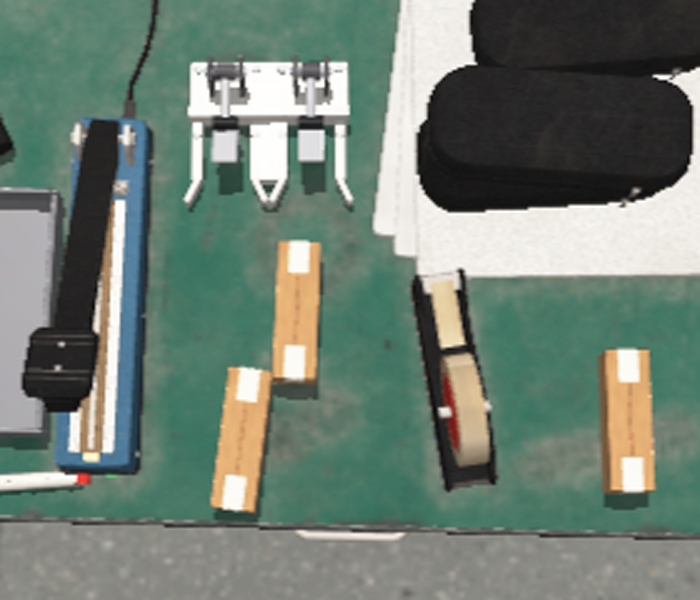

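The crop gives clear top-face corners for the three cartons and the rack edges.

Run:
```python
from h import *
f=grab_frame("top")
q=lambda L:[(x/2.5+199.8,y/2.5+139.8) for x,y in L]
for n,L in dict(A=[(278,241),(322,241),(316,381),(273,380)],B=[(230,368),(270,369),(256,512),(212,508)],C=[(607,350),(649,350),(655,491),(606,492)]).items():
    w=cast(f,q(L),42); fr=(w[0]+w[1])/2; re=(w[2]+w[3])/2; d=fr-re
    print(n,w[:,:2].round().tolist(),"c",w.mean(0).round(),"len",np.hypot(*d[:2]).round(),"yaw",np.degrees(np.arctan2(d[1],d[0])).round(1))
print("rack z20",cast(f,q([(185,205),(353,206),(267,208),(194,122),(346,122),(203,122),(336,122)]),20)[:,:2].round().tolist())
print("plate z32",cast(f,q([(190,116),(349,116),(191,62),(347,64)]),32)[:,:2].round().tolist())
print("fing z40",cast(f,q([(214,161),(239,161),(299,161),(324,161)]),45)[:,:2].round().tolist())
print("disp",cast(f,q([(415,277),(465,272),(447,488),(495,486)]),20)[:,:2].round().tolist())
```

```text
A [[622.0, -82.0], [623.0, -124.0], [491.0, -121.0], [490.0, -82.0]] c [ 557. -102.   42.] len 132.0 yaw -0.7
B [[501.0, -42.0], [501.0, -79.0], [369.0, -70.0], [372.0, -30.0]] c [436. -55.  42.] len 130.0 yaw -4.5
C [[526.0, -390.0], [527.0, -428.0], [398.0, -431.0], [396.0, -387.0]] c [ 462. -409.   42.] len 130.0 yaw 0.1
rack z20 [[660.0, 9.0], [663.0, -153.0], [659.0, -70.0], [744.0, 3.0], [747.0, -144.0], [744.0, -5.0], [747.0, -135.0]]
plate z32 [[746.0, 6.0], [749.0, -147.0], [800.0, 8.0], [802.0, -144.0]]
fing z40 [[698.0, -19.0], [698.0, -43.0], [700.0, -100.0], [700.0, -124.0]]
disp [[595.0, -213.0], [601.0, -260.0], [397.0, -245.0], [400.0, -289.0]]
```

>>> {"name": "apply_moves", "arguments": {
  "motion": [
    {"travel": [0.94, 0.98, -0.4], "spin": -0.5},
    {"travel": [0.94, 0.98, -0.4], "spin": -0.5},
    {"travel": [0.94, 0.98, -0.4], "spin": -0.5},
    {"travel": [0.94, 0.98, -0.4], "spin": -0.6},
    {"travel": [0.94, 0.98, -0.4], "spin": -0.6}
  ],
  "claw": 85
}}

```text
time_s: 0.75
eef_pos: [276.6, -532.6, 155.0]
tool_rot: [3.142, -0.002, 0.0]
wrist_force: [0.6, -0.1, -0.4]
grip_width: 85.1
grasp_force: 0.0
```

>>> {"name": "apply_moves", "arguments": {
  "motion": [
    {"travel": [0.94, 0.98, -0.4], "spin": 0},
    {"travel": [0.94, 0.98, -0.4], "spin": 0},
    {"travel": [0.94, 0.98, -0.4], "spin": 0},
    {"travel": [0.5, 0.5, 0], "spin": 0},
    {"travel": [0, 0, 0], "spin": 0}
  ]
}}

```text
time_s: 1.25
eef_pos: [361.1, -445.3, 125.1]
tool_rot: [-3.14, -0.008, -0.001]
wrist_force: [-0.0, -0.5, -0.1]
grip_width: 85.0
grasp_force: 0.0
```

Run:
```python
from h import *
st()
f,T=wrist("w1"); boxes(f,T)
```

```text
t 1.25 p [ 361.1 -445.3  125.1] yaxis -89.7 F [-0.  -0.5 -0.1] M [-0.02  0.01  0.06] w 85.0 g 0.0 tz [ 0.     0.001 -1.   ]
px [ 29. 144.] c 424 -256 size 46 25 ang 88.2
px [263.  95.] c 452 -411 size 111 41 ang 1.4
```

View pics/w1.png

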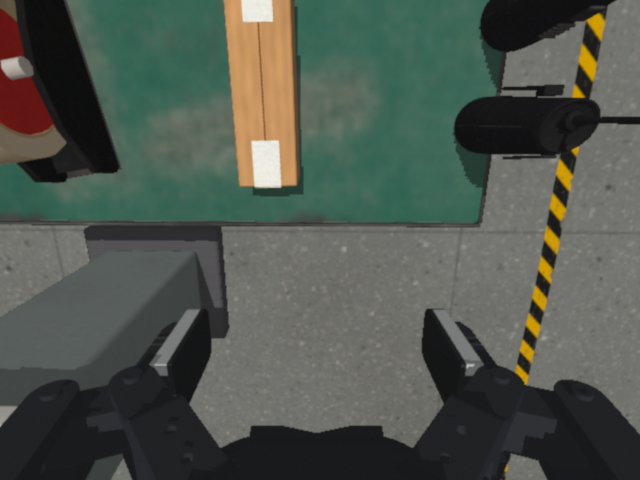

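The wrist view shows the carton's near end at about (270,187), which is x≈396, y≈-411. I'll pinch just its end.

>>> {"name": "apply_moves", "arguments": {
  "motion": [
    {"travel": [0.7, 0.7, -0.4], "spin": 0},
    {"travel": [0.64, 0.68, -0.9], "spin": 0},
    {"travel": [0, 0, -0.9], "spin": 0},
    {"travel": [0, 0, -0.95], "spin": 0},
    {"travel": [0, 0, -0.85], "spin": 0}
  ]
}}

```text
time_s: 1.8
eef_pos: [391.5, -414.1, 24.6]
tool_rot: [3.141, -0.0, -0.0]
wrist_force: [0.5, -0.5, -0.3]
grip_width: 85.1
grasp_force: 0.0
```

>>> {"name": "apply_moves", "arguments": {
  "motion": [
    {"travel": [0, 0, 0], "spin": 0},
    {"travel": [0, 0, 0], "spin": 0},
    {"travel": [0, 0, 0], "spin": 0},
    {"travel": [0, 0, 0], "spin": 0}
  ],
  "claw": 39
}}

```text
time_s: 2.2
eef_pos: [392.7, -413.9, 26.6]
tool_rot: [3.14, 0.001, 0.002]
wrist_force: [0.3, -1.0, -0.1]
grip_width: 39.1
grasp_force: 0.0
```

Run:
```python
from h import *
st()
```

```text
t 2.2 p [ 392.7 -413.9   26.6] yaxis -90.0 F [ 0.3 -1.  -0.1] M [ 0.    0.04 -0.01] w 39.1 g 0.0 tz [ 0.001 -0.001 -1.   ]
```

>>> {"name": "apply_moves", "arguments": {
  "motion": [
    {"travel": [0, 0, 0], "spin": 0},
    {"travel": [0, 0, 0], "spin": 0}
  ],
  "claw": 37
}}

```text
time_s: 2.4
eef_pos: [392.5, -413.3, 25.9]
tool_rot: [3.141, 0.002, 0.001]
wrist_force: [-0.3, 0.4, -0.2]
grip_width: 37.0
grasp_force: 0.0
```

Run:
```python
from h import *
st(); f,T=wrist("w2")
```

```text
t 2.4 p [ 392.5 -413.3   25.9] yaxis -89.9 F [-0.3  0.4 -0.2] M [-0.04 -0.01 -0.03] w 37.0 g 0.0 tz [ 0.001 -0.    -1.   ]
```

View pics/w2.png

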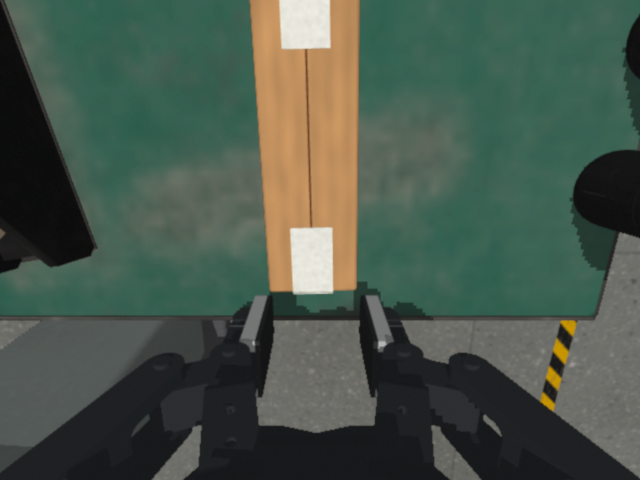

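Run:
```python
from h import *
f,T=wrist(); print(cast(f,[(270,292),(357,290),(255,60),(359,60)],42,T).round(1)); boxes(f,T)
```

```text
[[ 396.4 -392.6   42. ]
 [ 397.4 -432.2   42. ]
 [ 492.3 -390.5   42. ]
 [ 492.3 -429.6   42. ]]
px [308. 144.] c 455 -411 size 115 40 ang 1.3
```

>>> {"name": "apply_moves", "arguments": {
  "motion": [
    {"travel": [0, 0, 0], "spin": 0},
    {"travel": [0, 0, 0], "spin": 0},
    {"travel": [0.2, 0.05, -0.1], "spin": 0.1},
    {"travel": [0.2, 0, -0.1], "spin": 0.1},
    {"travel": [0, 0, 0], "spin": 0}
  ],
  "claw": 65
}}

```text
time_s: 3.0
eef_pos: [403.3, -411.5, 20.0]
tool_rot: [-3.141, -0.032, -0.0]
wrist_force: [0.0, -0.1, 0.5]
grip_width: 65.1
grasp_force: 0.0
```

>>> {"name": "apply_moves", "arguments": {
  "motion": [
    {"travel": [0, 0, 0], "spin": 0},
    {"travel": [0, 0, 0], "spin": 0},
    {"travel": [0, 0, 0], "spin": 0},
    {"travel": [0, 0, 0], "spin": 0}
  ],
  "claw": 39
}}

```text
time_s: 3.4
eef_pos: [402.2, -412.0, 20.5]
tool_rot: [3.141, 0.029, 0.0]
wrist_force: [-0.2, -0.8, 0.4]
grip_width: 39.0
grasp_force: 0.0
```

Run:
```python
from h import *
st()
```

```text
t 3.4 p [ 402.2 -412.    20.5] yaxis -88.9 F [-0.2 -0.8  0.4] M [-0.02  0.03 -0.01] w 39.0 g 0.0 tz [ 0. -0. -1.]
```

>>> {"name": "apply_moves", "arguments": {
  "motion": [
    {"travel": [0, 0, 0], "spin": 0},
    {"travel": [0, 0, 0], "spin": 0}
  ],
  "claw": 37.5
}}

```text
time_s: 3.6
eef_pos: [402.3, -411.9, 20.4]
tool_rot: [-3.141, -0.029, -0.0]
wrist_force: [-0.9, 0.8, 0.2]
grip_width: 37.7
grasp_force: 0.0
```

>>> {"name": "apply_moves", "arguments": {
  "motion": [
    {"travel": [0, 0, 0], "spin": 0},
    {"travel": [0, 0, 0], "spin": 0}
  ],
  "claw": 36
}}

```text
time_s: 3.8
eef_pos: [402.3, -411.9, 20.4]
tool_rot: [-3.141, -0.029, 0.0]
wrist_force: [0.1, 0.4, 0.5]
grip_width: 35.9
grasp_force: 0.0
```

Run:
```python
from h import *
st(); f,T=wrist("w3"); cv2.imwrite("pics/w3.png",f["image"][200:440,150:480])
```

```text
t 3.8 p [ 402.3 -411.9   20.4] yaxis -88.9 F [0.1 0.4 0.5] M [ 0.05 -0.02 -0.01] w 35.9 g 0.0 tz [-0.  0. -1.]
```

View pics/w3.png

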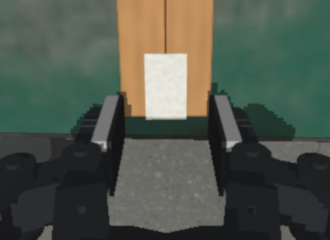

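>>> {"name": "apply_moves", "arguments": {
  "motion": [
    {"travel": [0, 0, 0], "spin": 0},
    {"travel": [0, 0, 0], "spin": 0}
  ],
  "claw": 33
}}

```text
time_s: 4.05
eef_pos: [402.3, -411.9, 20.4]
tool_rot: [-3.141, -0.029, -0.0]
wrist_force: [0.3, -0.2, 0.2]
grip_width: 33.1
grasp_force: 0.0
```

>>> {"name": "apply_moves", "arguments": {
  "motion": [
    {"travel": [0, 0, 0], "spin": 0},
    {"travel": [0, 0, 0], "spin": 0}
  ],
  "claw": 30
}}

```text
time_s: 4.25
eef_pos: [402.3, -411.9, 20.4]
tool_rot: [-3.141, -0.029, -0.0]
wrist_force: [0.6, -0.2, 0.6]
grip_width: 30.3
grasp_force: 0.0
```

Run:
```python
from h import *
st(); f,T=wrist(); boxes(f,T); print(f["mtx"][0,0],cast(f,[(270,318),(357,318)],42,T).round(1), cast(f,[(259,345),(368,345)],35,T).round(1))
cv2.imwrite("pics/w4.png",f["image"])
```

```text
t 4.25 p [ 402.3 -411.9   20.4] yaxis -88.9 F [ 0.6 -0.2  0.6] M [ 0.07  0.03 -0.04] w 30.3 g 0.0 tz [ 0.  0. -1.]
px [314. 152.] c 459 -411 size 123 40 ang 1.3
368.8652833454471 [[ 395.6 -391.6   42. ]
 [ 396.3 -430.7   42. ]] [[ 376.8 -385.    35. ]
 [ 377.7 -437.8   35. ]]
```

View pics/w4.png

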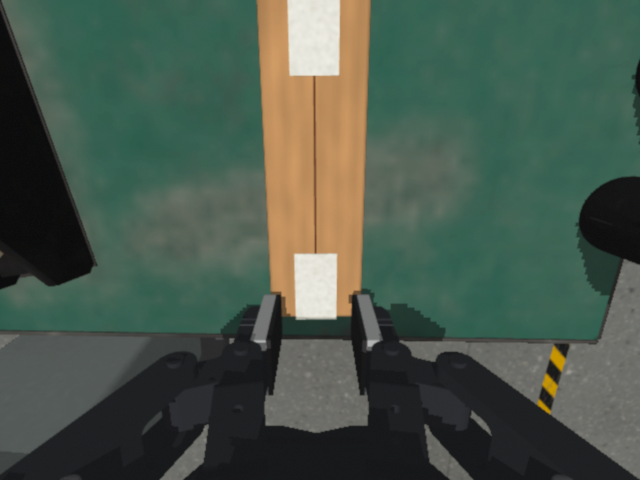

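Run:
```python
from h import *
f,T=wrist(); V=np.linalg.inv(T)
for p in [(402.3,-411.9,20.4),(402.3,-394,20.4),(402.3,-394,40),(402.3,-394,60),(413,-394,20),(391,-394,20),(402.3,-412,42)]:
    c=V@np.r_[p,1]; u=f["mtx"]@c[:3]; print(p,(u[:2]/u[2]).round(), c[2].round())
s=read_state(); print(R.from_rotvec(s["tool_rot"]).as_matrix().round(3), T.round(3))
```

```text
(402.3, -411.9, 20.4) [316. 285.] 185.0
(402.3, -394, 20.4) [280. 284.] 185.0
(402.3, -394, 40) [276. 303.] 166.0
(402.3, -394, 60) [271. 326.] 147.0
(413, -394, 20) [280. 264.] 182.0
(391, -394, 20) [280. 304.] 188.0
(402.3, -412, 42) [316. 305.] 164.0
[[ 1.     0.019  0.   ]
 [ 0.019 -1.     0.   ]
 [ 0.    -0.    -1.   ]] [[ 1.80000e-02 -9.52000e-01 -3.07000e-01  4.79918e+02]
 [-1.00000e+00 -1.70000e-02 -6.00000e-03 -4.10700e+02]
 [ 0.00000e+00  3.07000e-01 -9.52000e-01  1.89433e+02]
 [ 0.00000e+00  0.00000e+00  0.00000e+00  1.00000e+00]]
```

>>> {"name": "apply_moves", "arguments": {
  "motion": [
    {"travel": [0, 0, 0], "spin": 0},
    {"travel": [0, 0, 0], "spin": 0},
    {"travel": [0, 0, 0], "spin": 0},
    {"travel": [0.2, 0, -0.2], "spin": 0},
    {"travel": [0.0, 0, -0.2], "spin": 0}
  ],
  "claw": 65
}}

```text
time_s: 4.85
eef_pos: [408.3, -411.8, 10.1]
tool_rot: [3.141, 0.03, 0.001]
wrist_force: [0.1, -0.0, -0.6]
grip_width: 64.9
grasp_force: 0.0
```

>>> {"name": "apply_moves", "arguments": {
  "motion": [
    {"travel": [0, 0, 0], "spin": 0},
    {"travel": [0, 0, 0], "spin": 0},
    {"travel": [0, 0, 0], "spin": 0},
    {"travel": [0, 0, 0], "spin": 0}
  ],
  "claw": 38
}}

```text
time_s: 5.25
eef_pos: [407.1, -411.6, 10.3]
tool_rot: [-3.141, -0.029, 0.001]
wrist_force: [-0.0, 1.1, -3.5]
grip_width: 38.5
grasp_force: 32.4
```

Run:
```python
from h import *
st(); f,T=wrist("w5")
```

```text
t 5.25 p [ 407.1 -411.6   10.3] yaxis -88.9 F [-0.   1.1 -3.5] M [0.27 0.05 0.08] w 38.5 g 32.4 tz [-0.  0. -1.]
```

View pics/w5.png

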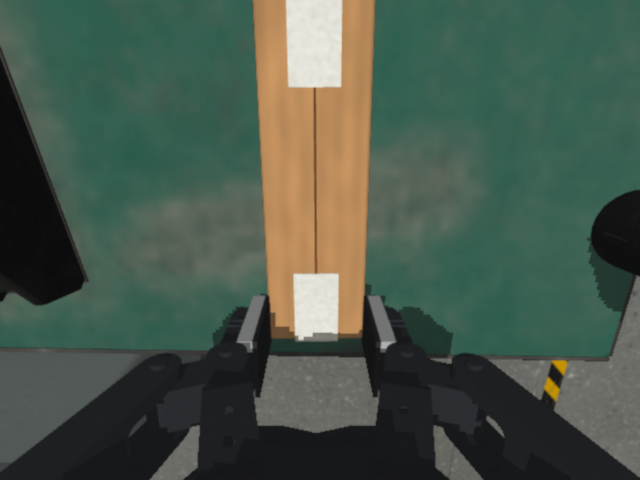

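>>> {"name": "apply_moves", "arguments": {
  "motion": [
    {"travel": [0, 0, 0], "spin": 0},
    {"travel": [0, 0, 0.1], "spin": 0},
    {"travel": [0, 0, 0.1], "spin": 0}
  ],
  "claw": 38.3
}}

```text
time_s: 5.6
eef_pos: [407.4, -411.9, 15.5]
tool_rot: [-3.141, -0.029, 0.0]
wrist_force: [0.9, 0.2, -6.1]
grip_width: 38.5
grasp_force: 32.0
```

Run:
```python
from h import *
st()
```

```text
t 5.6 p [ 407.4 -411.9   15.5] yaxis -88.9 F [ 0.9  0.2 -6.1] M [ 0.01 -0.01  0.03] w 38.5 g 32.0 tz [-0.  0. -1.]
```

>>> {"name": "apply_moves", "arguments": {
  "motion": [
    {"travel": [0, 0, 0.1], "spin": 0},
    {"travel": [0, 0, 0.15], "spin": 0},
    {"travel": [0, 0, 0], "spin": 0},
    {"travel": [0, 0, 0], "spin": 0}
  ]
}}

```text
time_s: 6.0
eef_pos: [407.1, -412.0, 21.7]
tool_rot: [3.141, 0.029, -0.0]
wrist_force: [-1.2, 0.4, -5.6]
grip_width: 39.0
grasp_force: 31.6
```

Run:
```python
from h import *
st(); f,T=wrist(); boxes(f,T)
f=grab_frame("scene"); cv2.imwrite("pics/s1.png",cv2.resize(f["image"][140:280,380:540],None,fx=5,fy=4))
```

```text
t 6.0 p [ 407.1 -412.    21.7] yaxis -88.9 F [-1.2  0.4 -5.6] M [-0.07  0.46  0.06] w 39.0 g 31.6 tz [-0. -0. -1.]
px [315. 165.] c 457 -411 size 136 43 ang 1.0
```

View pics/s1.png

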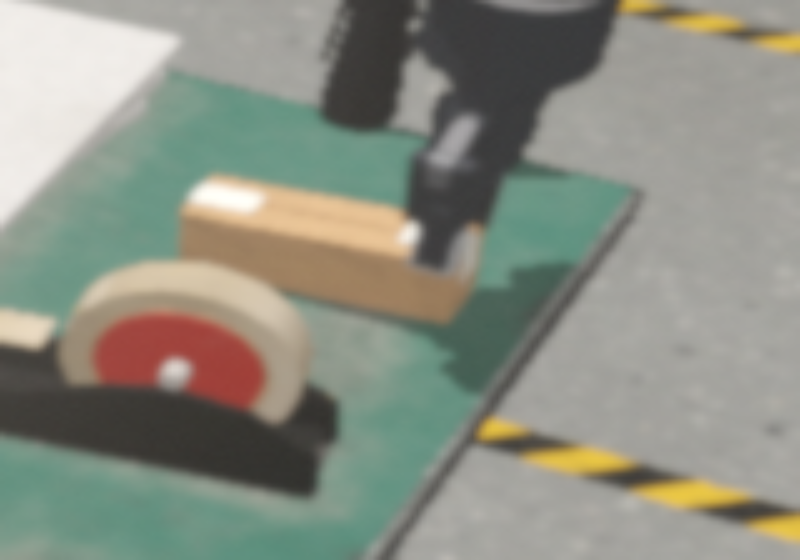

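```bash
cat >> h.py <<'E'
def tilt(rows=(20,60,100,140,180,220,260)):
    "top-face height along the carton from its apparent 40 mm width in the wrist view"
    f,T=wrist(); hsv=cv2.cvtColor(f["image"],cv2.COLOR_BGR2HSV)
    g=cv2.inRange(hsv,(8,60,90),(22,190,255))
    for r in rows:
        c=np.flatnonzero(g[r-2:r+3].max(0)); c=c[(c>200)&(c<430)]
        if len(c)<20: continue
        w=cast(f,[(c[0]-.5,r),(c[-1]+.5,r)],42,T); W=np.hypot(*(w[0]-w[1])[:2])
        cz=T[2,3]; print(r,"x",w.mean(0)[:2].round(),"w42",W.round(1),"ztop",round(cz-(cz-42)*40/W,1))
E
python3 - <<'E'
from h import *
tilt()
E
```

```text
20 x [ 519. -410.] w42 39.7 ztop 41.0
60 x [ 506. -410.] w42 40.2 ztop 42.7
100 x [ 493. -410.] w42 40.7 ztop 44.5
140 x [ 478. -411.] w42 40.8 ztop 45.1
180 x [ 462. -411.] w42 41.4 ztop 47.0
220 x [ 446. -411.] w42 42.0 ztop 49.0
260 x [ 428. -412.] w42 42.2 ztop 49.7
```

Carton C is tilted cleanly: the far end is on the table, the near end is up about 10 mm, and the load is about 5.6 N, so it is packed. Next is A, the middle carton.

>>> {"name": "apply_moves", "arguments": {
  "motion": [
    {"travel": [0, 0, -0.22], "spin": 0},
    {"travel": [0, 0, -0.22], "spin": 0},
    {"travel": [0, 0, 0], "spin": 0}
  ]
}}

```text
time_s: 6.45
eef_pos: [407.1, -412.0, 10.1]
tool_rot: [-3.141, -0.029, 0.0]
wrist_force: [-3.5, -0.4, -1.4]
grip_width: 38.2
grasp_force: 33.9
```

>>> {"name": "apply_moves", "arguments": {
  "motion": [
    {"travel": [0, 0, 0], "spin": 0},
    {"travel": [0, 0, 0], "spin": 0},
    {"travel": [0, 0, 0.8], "spin": 0},
    {"travel": [0, 0, 1], "spin": 0},
    {"travel": [0, 0, 1], "spin": 0}
  ],
  "claw": 85
}}

```text
time_s: 6.95
eef_pos: [407.6, -411.7, 81.4]
tool_rot: [-3.141, -0.03, -0.0]
wrist_force: [0.5, -0.9, 0.7]
grip_width: 85.3
grasp_force: 0.0
```

>>> {"name": "apply_moves", "arguments": {
  "motion": [
    {"travel": [0, 0, 1], "spin": 0},
    {"travel": [0, 0, 1], "spin": 0},
    {"travel": [0.6, 0.9, 1], "spin": 0},
    {"travel": [0.6, 0.9, 0.4], "spin": 0},
    {"travel": [0.6, 0.9, 0], "spin": -0.3}
  ]
}}

```text
time_s: 7.45
eef_pos: [454.0, -344.1, 167.8]
tool_rot: [3.14, -0.012, 0.005]
wrist_force: [0.2, -0.5, -1.2]
grip_width: 84.8
grasp_force: 0.0
```

>>> {"name": "apply_moves", "arguments": {
  "motion": [
    {"travel": [0.6, 0.9, 0], "spin": 0},
    {"travel": [0.6, 0.9, 0], "spin": 0},
    {"travel": [0.6, 0.9, 0], "spin": 0},
    {"travel": [0.6, 0.9, 0], "spin": 0},
    {"travel": [0.6, 0.9, 0], "spin": 0}
  ]
}}

```text
time_s: 7.95
eef_pos: [528.2, -230.8, 165.9]
tool_rot: [3.142, -0.011, 0.001]
wrist_force: [0.3, 0.3, -0.1]
grip_width: 85.2
grasp_force: 0.0
```

>>> {"name": "apply_moves", "arguments": {
  "motion": [
    {"travel": [0.6, 0.9, 0], "spin": 0},
    {"travel": [0.6, 0.9, 0], "spin": 0},
    {"travel": [0.6, 0.9, 0], "spin": 0},
    {"travel": [0.6, 0.9, 0], "spin": 0},
    {"travel": [0, 0.5, 0], "spin": 0}
  ]
}}

```text
time_s: 8.45
eef_pos: [589.1, -126.6, 165.7]
tool_rot: [-3.141, 0.008, -0.002]
wrist_force: [0.2, -0.6, 1.1]
grip_width: 85.1
grasp_force: 0.0
```

Run:
```python
from h import *
st(); f=grab_frame("top")
cv2.imwrite("pics/t2.png",cv2.resize(f["image"][140:380,200:480],None,fx=2.5,fy=2.5,interpolation=2))
f,T=wrist("w6"); boxes(f,T)
```

```text
t 8.45 p [ 589.1 -126.6  165.7] yaxis -90.3 F [ 0.2 -0.6  1.1] M [-0.   -0.02  0.02] w 85.1 g 0.0 tz [ 0.001  0.001 -1.   ]
px [109. 471.] c 321 94 size 46 25 ang 89.9
px [479. 333.] c 483 -276 size 83 20 ang 43.6
px [611. 336.] c 469 -395 size 148 71 ang 1.8
px [459. 268.] c 546 -247 size 67 24 ang 10.7
px [270. 297.] c 498 -81 size 270 77 ang -19.3
px [ 49. 262.] c 539 101 size 230 26 ang -0.3
```

View pics/w6.png

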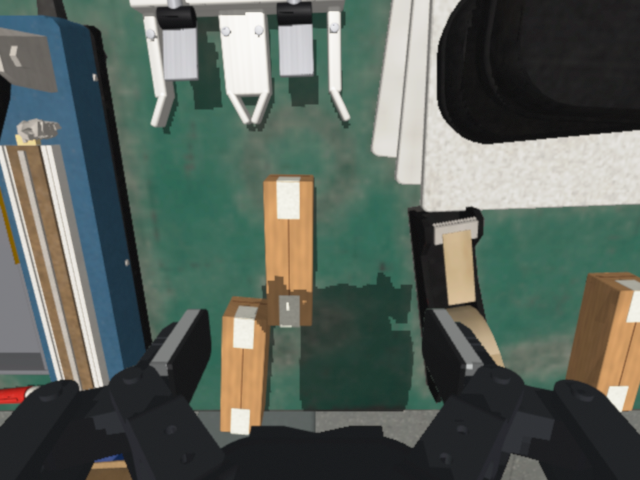

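The wrist view shows A's far end at (264–313,177), B's far end at (232–270,299), and the rack mouth tips at (155,124), (253,124) and (348,122).

Run:
```python
from h import *
f,T=wrist()
c=lambda L,z:cast(f,L,z,T)[:,:2].round(1).tolist()
print("A",c([(264,178),(314,177),(312,326),(265,326)],42))
print("B",c([(231,298),(270,300),(263,433),(221,431)],42))
print("C",c([(587,274)],42))
print("tips",c([(155,124),(253,124),(348,122)],20)); print("fing",c([(164,80),(199,79),(280,76),(314,75)],48))
print("plate",c([(131,5),(343,9)],32))
```

```text
A [[623.3, -86.5], [623.9, -126.0], [490.4, -123.4], [490.6, -81.0]]
B [[518.6, -52.5], [516.5, -86.7], [369.0, -73.2], [371.7, -31.4]]
C [[539.9, -359.7]]
tips [[664.3, 3.1], [663.9, -76.6], [665.1, -153.8]]
fing [[694.4, -19.2], [694.9, -44.3], [696.6, -102.3], [697.1, -126.6]]
plate [[745.5, 4.0], [742.2, -147.6]]
```

>>> {"name": "apply_moves", "arguments": {
  "motion": [
    {"travel": [0.5, 0.42, -1], "spin": -0.2},
    {"travel": [0.46, 0.42, -1], "spin": 0},
    {"travel": [0, 0, -1], "spin": 0},
    {"travel": [0, 0, -1], "spin": 0},
    {"travel": [0, 0, -1], "spin": 0}
  ]
}}

```text
time_s: 9.1
eef_pos: [610.8, -110.2, 39.8]
tool_rot: [3.141, -0.042, 0.0]
wrist_force: [-0.0, 0.2, 0.7]
grip_width: 85.1
grasp_force: 0.0
```

>>> {"name": "apply_moves", "arguments": {
  "motion": [
    {"travel": [0, 0, -0.65], "spin": 0},
    {"travel": [0, 0, -0.5], "spin": 0},
    {"travel": [0, 0, 0], "spin": 0}
  ]
}}

```text
time_s: 9.4
eef_pos: [610.4, -108.9, 10.7]
tool_rot: [3.141, -0.04, -0.003]
wrist_force: [-0.6, -0.1, -0.2]
grip_width: 84.8
grasp_force: 0.0
```

>>> {"name": "apply_moves", "arguments": {
  "motion": [
    {"travel": [0, 0, 0], "spin": 0},
    {"travel": [0, 0, 0], "spin": 0},
    {"travel": [0, 0, 0], "spin": 0},
    {"travel": [0, 0, 0], "spin": 0}
  ],
  "claw": 38.5
}}

```text
time_s: 9.8
eef_pos: [613.2, -105.3, 14.2]
tool_rot: [-3.139, 0.036, -0.005]
wrist_force: [-5.1, 13.0, 21.1]
grip_width: 38.6
grasp_force: 10.8
```

Run:
```python
from h import *
st()
```

```text
t 9.8 p [ 613.2 -105.3   14.2] yaxis -91.3 F [-5.1 13.  21.1] M [3.22 1.08 0.07] w 38.6 g 10.8 tz [ 0.003  0.003 -1.   ]
```

>>> {"name": "apply_moves", "arguments": {
  "motion": [
    {"travel": [0, 0, 0.1], "spin": 0},
    {"travel": [0, 0, 0.1], "spin": 0},
    {"travel": [0, 0, 0], "spin": 0}
  ]
}}

```text
time_s: 10.1
eef_pos: [611.6, -108.7, 17.6]
tool_rot: [3.141, -0.04, 0.002]
wrist_force: [-0.0, -0.1, 0.4]
grip_width: 38.5
grasp_force: 0.0
```

Run:
```python
from h import *
st(); tilt((60,100,200,220,240,260,280,300,320,340)); f,T=wrist("w7")
```

```text
t 10.1 p [ 611.6 -108.7   17.6] yaxis -91.5 F [-0.  -0.1  0.4] M [-0.05 -0.03  0.04] w 38.5 g 0.0 tz [ 0.001 -0.    -1.   ]
260 x [ 634. -106.] w42 32.3 ztop 7.3
280 x [ 625. -106.] w42 37.5 ztop 32.5
300 x [ 616. -107.] w42 35.2 ztop 22.2
320 x [ 606. -107.] w42 35.4 ztop 23.2
340 x [ 596. -106.] w42 35.2 ztop 22.1
```

View pics/w7.png

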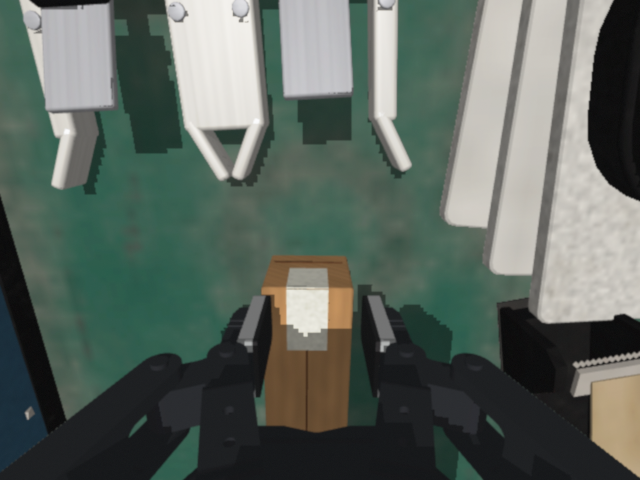

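>>> {"name": "apply_moves", "arguments": {
  "motion": [
    {"travel": [0, 0.08, 0], "spin": 0},
    {"travel": [0, 0, 0], "spin": 0},
    {"travel": [0, 0, -0.2], "spin": 0},
    {"travel": [0, 0, -0.28], "spin": 0},
    {"travel": [0, 0, 0], "spin": 0}
  ],
  "claw": 65
}}

```text
time_s: 10.7
eef_pos: [610.5, -106.3, 3.6]
tool_rot: [-3.141, 0.039, 0.003]
wrist_force: [-0.4, 0.6, -0.2]
grip_width: 65.1
grasp_force: 0.0
```

>>> {"name": "apply_moves", "arguments": {
  "motion": [
    {"travel": [0, 0, 0], "spin": 0},
    {"travel": [0, 0, 0], "spin": 0},
    {"travel": [0, 0, 0], "spin": 0},
    {"travel": [0, 0, 0], "spin": 0}
  ],
  "claw": 39.5
}}

```text
time_s: 11.1
eef_pos: [611.4, -106.4, 5.0]
tool_rot: [-3.141, 0.039, -0.0]
wrist_force: [0.1, -0.4, -0.5]
grip_width: 39.3
grasp_force: 13.4
```

Run:
```python
from h import *
st()
```

```text
t 11.1 p [ 611.4 -106.4    5. ] yaxis -91.4 F [ 0.1 -0.4 -0.5] M [ 0.08  0.02 -0.05] w 39.3 g 13.4 tz [ 0.  0. -1.]
```

>>> {"name": "apply_moves", "arguments": {
  "motion": [
    {"travel": [0, 0, 0.1], "spin": 0},
    {"travel": [0, 0, 0.1], "spin": 0},
    {"travel": [0, 0, 0.1], "spin": 0},
    {"travel": [0, 0, 0.16], "spin": 0},
    {"travel": [0, 0, 0], "spin": 0}
  ]
}}

```text
time_s: 11.6
eef_pos: [611.8, -106.5, 17.1]
tool_rot: [3.141, -0.039, 0.002]
wrist_force: [-0.7, 0.3, -1.5]
grip_width: 39.8
grasp_force: 13.3
```

>>> {"name": "apply_moves", "arguments": {
  "motion": [
    {"travel": [0, 0, 0], "spin": 0},
    {"travel": [0, 0, 0], "spin": 0}
  ]
}}

```text
time_s: 11.8
eef_pos: [611.3, -106.4, 16.3]
tool_rot: [-3.141, 0.039, 0.0]
wrist_force: [0.3, 0.2, -1.6]
grip_width: 40.1
grasp_force: 13.3
```

Run:
```python
from h import *
s=read_state();st()
f=grab_frame("scene")
cv2.imwrite("pics/s2.png",cv2.resize(f["image"][180:340,240:460],None,fx=3.6,fy=3.6,interpolation=2))
```

```text
t 11.8 p [ 611.3 -106.4   16.3] yaxis -91.4 F [ 0.3  0.2 -1.6] M [-0.03 -0.03 -0.05] w 40.1 g 13.3 tz [-0.  0. -1.]
```

View pics/s2.png

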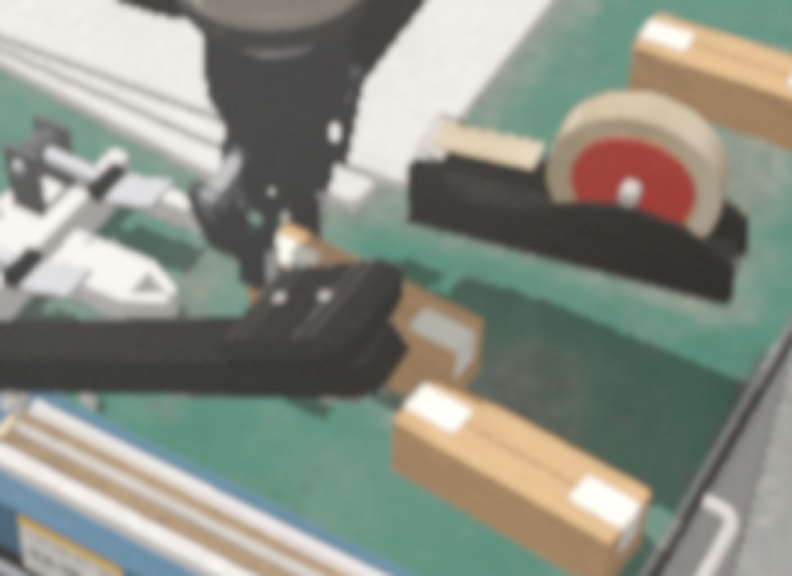

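A is light, so it's empty, but at 1.6 N it may have lifted level. I'll ease the grip so its far end pivots down, and watch the force.

```bash
cat >> h.py <<'E'
def avg(n=5):
    L=[]
    for _ in range(n):
        s=read_state(); L.append(np.r_[s["wrist_force"],s["moment"],s["grip_width"],s["grasp_force"]]); grab_frame("top")
    print("avg F,M,w,g",np.mean(L,0).round(2))
E
python3 - <<'E'
from h import *
avg()
E
```

```text
avg F,M,w,g [ 2.300e-01 -2.100e-01 -1.410e+00 -1.000e-02 -8.000e-02  0.000e+00
  3.979e+01  1.331e+01]
```

>>> {"name": "apply_moves", "arguments": {
  "motion": [
    {"travel": [0, 0, 0], "spin": 0}
  ],
  "claw": 40.0
}}

```text
time_s: 12.2
eef_pos: [611.4, -106.3, 16.4]
tool_rot: [-3.141, 0.039, -0.0]
wrist_force: [-0.1, -1.3, -0.8]
grip_width: 40.2
grasp_force: 0.1
```

Run:
```python
from h import *
avg()
```

```text
avg F,M,w,g [ 5.00e-02 -2.40e-01 -2.10e-01 -0.00e+00 -3.00e-02 -0.00e+00  4.01e+01
  3.00e-02]
```

>>> {"name": "apply_moves", "arguments": {
  "motion": [
    {"travel": [0, 0, 0], "spin": 0}
  ],
  "claw": 40.3
}}

```text
time_s: 12.55
eef_pos: [611.3, -106.4, 16.4]
tool_rot: [-3.141, 0.039, -0.0]
wrist_force: [0.8, 0.1, -0.5]
grip_width: 40.3
grasp_force: 0.0
```

Run:
```python
from h import *
avg()
```

```text
avg F,M,w,g [ 1.400e-01 -6.000e-02  1.500e-01 -0.000e+00 -1.000e-02 -1.000e-02
  4.024e+01  0.000e+00]
```

The carton slipped out and dropped flat. I'll retry with a smaller pad overlap and a lighter grip so it pivots.

>>> {"name": "apply_moves", "arguments": {
  "motion": [
    {"travel": [0, 0, 0], "spin": 0},
    {"travel": [0.2, 0, 0], "spin": 0},
    {"travel": [0.2, 0, -0.2], "spin": 0},
    {"travel": [0, 0, -0.26], "spin": 0},
    {"travel": [0, 0, 0], "spin": 0}
  ],
  "claw": 60
}}

```text
time_s: 13.3
eef_pos: [620.7, -106.2, 3.5]
tool_rot: [-3.141, 0.039, 0.003]
wrist_force: [-0.2, 0.5, 0.6]
grip_width: 60.0
grasp_force: 0.0
```

>>> {"name": "apply_moves", "arguments": {
  "motion": [
    {"travel": [0, 0, 0], "spin": 0},
    {"travel": [0, 0, 0], "spin": 0},
    {"travel": [0, 0, 0], "spin": 0},
    {"travel": [0, 0, 0], "spin": 0}
  ],
  "claw": 39.75
}}

```text
time_s: 13.7
eef_pos: [621.3, -106.4, 5.0]
tool_rot: [-3.141, 0.04, -0.0]
wrist_force: [0.5, 0.4, -0.6]
grip_width: 39.9
grasp_force: 4.9
```

>>> {"name": "apply_moves", "arguments": {
  "motion": [
    {"travel": [0, 0, 0.1], "spin": 0},
    {"travel": [0, 0, 0.1], "spin": 0},
    {"travel": [0, 0, 0.1], "spin": 0},
    {"travel": [0, 0, 0.16], "spin": 0},
    {"travel": [0, 0, 0], "spin": 0}
  ]
}}

```text
time_s: 14.2
eef_pos: [621.8, -106.4, 17.1]
tool_rot: [3.141, -0.039, 0.002]
wrist_force: [1.0, 0.2, -0.8]
grip_width: 40.2
grasp_force: 4.9
```

Run:
```python
from h import *
st();avg(8)
f,T=wrist()
hsv=cv2.cvtColor(f["image"],cv2.COLOR_BGR2HSV)
m=cv2.inRange(hsv,(5,40,40),(25,255,255))
for r in range(220,480,15):
    c=np.flatnonzero(m[r]); c=c[(c>225)&(c<410)]
    if len(c)>5: print(r,c[0],c[-1],len(c))
```

```text
t 14.2 p [ 621.8 -106.4   17.1] yaxis -91.4 F [ 1.   0.2 -0.8] M [ 0.02 -0.12  0.03] w 40.2 g 4.9 tz [ 0.001 -0.    -1.   ]
avg F,M,w,g [ 9.900e-01  1.300e-01 -4.000e-02 -1.000e-02 -1.200e-01  1.000e-02
  3.991e+01  4.930e+00]
280 275 357 83
295 271 361 50
310 268 364 54
325 267 366 57
340 268 364 54
355 269 363 53
370 271 362 51
385 271 361 91
400 272 360 89
415 273 359 87
430 302 330 29
```

```bash
cat >> h.py <<'E'
def tilt2(rows=(310,330,350,370,390,400,410,420)):
    f,T=wrist(); hsv=cv2.cvtColor(f["image"],cv2.COLOR_BGR2HSV)
    m=cv2.inRange(hsv,(5,40,40),(25,255,255))
    for r in rows:
        c=np.flatnonzero(m[r]); c=c[(c>225)&(c<410)]
        if len(c)<9: continue
        w=cast(f,[(c[0]-.5,r),(c[-1]+.5,r)],42,T); W=np.hypot(*(w[0]-w[1])[:2]); cz=T[2,3]
        print(r,"x",w.mean(0)[:2].round(),"ztop",round(cz-(cz-42)*40/W,1))
E
python3 - <<'E'
from h import *
tilt2((290,310,325,340,370,390,400,410,420));st()
E
```

```text
290 x [ 631. -107.] ztop 34.4
310 x [ 621. -107.] ztop 49.3
325 x [ 614. -107.] ztop 55.3
340 x [ 606. -106.] ztop 53.1
370 x [ 590. -106.] ztop 50.0
390 x [ 579. -106.] ztop 51.2
400 x [ 574. -105.] ztop 49.5
410 x [ 568. -105.] ztop 47.8
420 x [ 562. -105.] ztop 49.2
t 14.7 p [ 621.3 -106.4   16.4] yaxis -91.4 F [ 0.8 -0.2 -0.4] M [ 0.01 -0.14  0.05] w 39.7 g 4.9 tz [-0.  0. -1.]
```

The top falls from about 54 mm at the gripped end to about 48 mm at mid-length, with roughly half the weight on the wrist. So A is tilted properly, and it's empty. I'll set it down and regrip at the middle.

>>> {"name": "apply_moves", "arguments": {
  "motion": [
    {"travel": [0, 0, -0.23], "spin": 0},
    {"travel": [0, 0, -0.23], "spin": 0},
    {"travel": [0, 0, 0], "spin": 0}
  ]
}}

```text
time_s: 15.0
eef_pos: [620.9, -106.3, 3.9]
tool_rot: [-3.141, 0.039, 0.001]
wrist_force: [0.2, -0.1, -0.5]
grip_width: 39.5
grasp_force: 5.2
```

>>> {"name": "apply_moves", "arguments": {
  "motion": [
    {"travel": [0, 0, 0], "spin": 0},
    {"travel": [0, 0, 0], "spin": 0},
    {"travel": [-0.8, 0, 0], "spin": 0},
    {"travel": [-0.9, 0.05, 0], "spin": 0},
    {"travel": [-0.86, 0, 0], "spin": 0}
  ],
  "claw": 80
}}

```text
time_s: 15.5
eef_pos: [556.4, -104.9, 4.9]
tool_rot: [-3.141, 0.039, 0.0]
wrist_force: [0.3, -0.4, -0.2]
grip_width: 80.1
grasp_force: 0.0
```

>>> {"name": "apply_moves", "arguments": {
  "motion": [
    {"travel": [0, 0, -0.25], "spin": 0},
    {"travel": [0, 0, -0.25], "spin": 0},
    {"travel": [0, 0, 0], "spin": 0}
  ]
}}

```text
time_s: 15.8
eef_pos: [557.6, -105.0, -8.4]
tool_rot: [-3.141, 0.039, 0.001]
wrist_force: [-0.1, 0.2, -0.2]
grip_width: 79.8
grasp_force: 0.0
```

>>> {"name": "apply_moves", "arguments": {
  "motion": [
    {"travel": [0, 0, 0], "spin": 0},
    {"travel": [0, 0, 0], "spin": 0},
    {"travel": [0, 0, 0], "spin": 0},
    {"travel": [0, 0, 0], "spin": 0},
    {"travel": [0, 0, 0], "spin": 0}
  ],
  "claw": 38
}}

```text
time_s: 16.3
eef_pos: [557.6, -105.1, -7.3]
tool_rot: [-3.141, 0.039, -0.001]
wrist_force: [0.7, -0.5, 3.2]
grip_width: 39.2
grasp_force: 52.9
```

Run:
```python
from h import *
st()
```

```text
t 16.3 p [ 557.6 -105.1   -7.3] yaxis -91.4 F [ 0.7 -0.5  3.2] M [ 0.17  0.16 -0.02] w 39.2 g 52.9 tz [ 0.001  0.    -1.   ]
```

>>> {"name": "apply_moves", "arguments": {
  "motion": [
    {"travel": [0, 0, 0.3], "spin": 0},
    {"travel": [0, 0, 1], "spin": 0},
    {"travel": [0, 0, 1], "spin": 0},
    {"travel": [0, 0, 1], "spin": 0},
    {"travel": [0, 0, 1], "spin": 0}
  ],
  "claw": 36
}}

```text
time_s: 16.8
eef_pos: [557.0, -105.2, 101.3]
tool_rot: [-3.141, 0.039, 0.0]
wrist_force: [0.4, -0.4, -1.0]
grip_width: 38.7
grasp_force: 61.0
```

>>> {"name": "apply_moves", "arguments": {
  "motion": [
    {"travel": [0, 0, 1], "spin": 0},
    {"travel": [0, 0, 1], "spin": 0},
    {"travel": [0, 0, 1], "spin": 0},
    {"travel": [0, 0, 1], "spin": 0},
    {"travel": [0, 0, 1], "spin": 0}
  ]
}}

```text
time_s: 17.3
eef_pos: [556.9, -105.1, 226.3]
tool_rot: [-3.141, 0.039, 0.0]
wrist_force: [-0.2, -0.3, -1.6]
grip_width: 39.0
grasp_force: 61.0
```

>>> {"name": "apply_moves", "arguments": {
  "motion": [
    {"travel": [0, 0, 1], "spin": 0},
    {"travel": [0, 0, 1], "spin": 0},
    {"travel": [0, 0, 1], "spin": 0},
    {"travel": [0, 0, 0], "spin": 0}
  ]
}}

```text
time_s: 17.7
eef_pos: [558.4, -105.2, 303.6]
tool_rot: [3.141, -0.039, 0.008]
wrist_force: [-0.1, -0.4, -1.4]
grip_width: 38.6
grasp_force: 61.2
```

Run:
```python
from h import *
st(); avg(3)
f=grab_frame("top")
cv2.imwrite("pics/t3.png",f["image"]); hsv=cv2.cvtColor(f["image"],cv2.COLOR_BGR2HSV); print(hsv[260,170:200:10], hsv[330,100])
```

```text
t 17.7 p [ 558.4 -105.2  303.6] yaxis -91.4 F [-0.1 -0.4 -1.4] M [ 0.03 -0.05 -0.05] w 38.6 g 61.2 tz [ 0.005 -0.001 -1.   ]
avg F,M,w,g [-2.900e-01  2.800e-01 -2.200e+00  2.000e-02 -0.000e+00 -2.000e-02
  3.881e+01  6.118e+01]
[[140   4 176]
 [135   6 178]
 [120   3 179]] [ 78 100 120]
```

>>> {"name": "apply_moves", "arguments": {
  "motion": [
    {"travel": [0, 1, 0], "spin": 0.3},
    {"travel": [0, 1, 0], "spin": 0.3},
    {"travel": [0, 1, 0], "spin": 0},
    {"travel": [0, 1, 0], "spin": 0},
    {"travel": [0, 1, 0], "spin": 0}
  ]
}}

```text
time_s: 18.4
eef_pos: [556.7, 22.7, 299.4]
tool_rot: [-3.141, -0.047, 0.001]
wrist_force: [0.5, 0.2, -0.9]
grip_width: 38.8
grasp_force: 61.2
```

>>> {"name": "apply_moves", "arguments": {
  "motion": [
    {"travel": [0, 1, 0], "spin": 0},
    {"travel": [0, 1, 0], "spin": 0},
    {"travel": [0, 1, 0], "spin": 0},
    {"travel": [0, 1, 0], "spin": 0},
    {"travel": [0, 1, 0], "spin": 0}
  ]
}}

```text
time_s: 18.9
eef_pos: [556.3, 147.6, 299.5]
tool_rot: [-3.141, -0.047, 0.001]
wrist_force: [-0.2, -0.4, -0.7]
grip_width: 38.6
grasp_force: 61.2
```

>>> {"name": "apply_moves", "arguments": {
  "motion": [
    {"travel": [0, 1, 0], "spin": 0},
    {"travel": [0, 1, 0], "spin": 0},
    {"travel": [0, 0.5, 0], "spin": 0},
    {"travel": [0, 0, 0], "spin": 0}
  ]
}}

```text
time_s: 19.3
eef_pos: [556.3, 210.1, 299.4]
tool_rot: [-3.141, -0.05, 0.002]
wrist_force: [0.0, -1.2, -1.6]
grip_width: 39.1
grasp_force: 61.2
```

Run:
```python
from h import *
st(); f,T=wrist("w8"); V=np.linalg.inv(T)
f2=grab_frame("top")
print("post side check")
def pr(p):
    c=V@np.r_[p,1]; u=f["mtx"]@c[:3]; return (u[:2]/u[2]).round().tolist()
print([pr(p) for p in [(671,129,36),(439,125,36),(671,289,36),(439,285,36)]])
```

```text
t 19.3 p [556.3 210.1 299.4] yaxis -88.2 F [ 0.  -1.2 -1.6] M [-0.01  0.01 -0.06] w 39.1 g 61.2 tz [-0.001  0.001 -1.   ]
post side check
[[394.0, 88.0], [379.0, 284.0], [246.0, 83.0], [254.0, 280.0]]
```

View pics/w8.png

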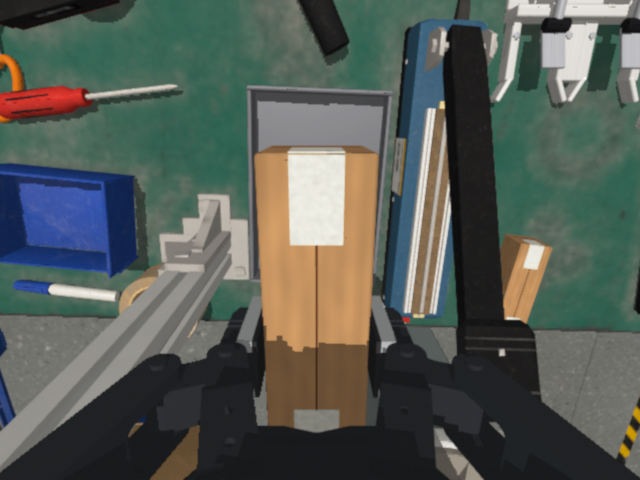

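The tray's far corners are at (249,87) and (391,92), and the carton hangs over it. B shows at about (527,280).

Run:
```python
from h import *
f,T=wrist()
c=lambda L,z:cast(f,L,z,T)[:,:2].round(1).tolist()
print("tray",c([(249,87),(391,92),(254,279),(379,281)],36)); print("B",c([(511,236),(552,243)],42))
st()
f=grab_frame("top");boxes(f)
```

```text
tray [[668.7, 282.6], [668.0, 128.0], [442.0, 282.6], [443.6, 123.1]]
B [[509.9, -30.7], [502.4, -82.3]]
t 19.45 p [557.3 206.5 299.7] yaxis -88.5 F [ 0.7 -0.3 -1. ] M [ 0.02 -0.01  0.  ] w 38.9 g 61.2 tz [-0. -0. -1.]
px [ 81. 332.] c 383 440 size 87 32 ang 24.6
px [296. 315.] c 436 -54 size 130 42 ang -5.6
px [387. 303.] c 469 -260 size 102 34 ang 8.6
px [451. 309.] c 461 -407 size 131 47 ang 1.4
px [378. 265.] c 558 -241 size 58 25 ang 9.7
px [159. 244.] c 595 271 size 62 25 ang 28.1
px [241. 276.] c 524 79 size 205 9 ang 0.0
px [160. 205.] c 691 279 size 53 26 ang 4.4
px [588.  21.] c 1182 -761 size 268 141 ang -88.9
```

>>> {"name": "apply_moves", "arguments": {
  "motion": [
    {"travel": [0, -0.1, -1], "spin": 0},
    {"travel": [0, 0, -1], "spin": 0},
    {"travel": [0, 0, -1], "spin": 0},
    {"travel": [0, 0, -1], "spin": 0},
    {"travel": [0, 0, -1], "spin": 0}
  ]
}}

```text
time_s: 20.0
eef_pos: [557.6, 203.6, 174.1]
tool_rot: [3.141, 0.041, 0.001]
wrist_force: [1.6, -0.1, -1.7]
grip_width: 38.9
grasp_force: 61.2
```

>>> {"name": "apply_moves", "arguments": {
  "motion": [
    {"travel": [0, 0, -1], "spin": 0},
    {"travel": [0, 0, -1], "spin": 0},
    {"travel": [0, 0, -1], "spin": 0},
    {"travel": [0, 0, -1], "spin": 0},
    {"travel": [0, 0, -0.8], "spin": 0}
  ]
}}

```text
time_s: 20.5
eef_pos: [557.3, 203.5, 53.7]
tool_rot: [3.141, 0.041, -0.001]
wrist_force: [0.6, -0.4, -1.1]
grip_width: 39.0
grasp_force: 61.2
```

>>> {"name": "apply_moves", "arguments": {
  "motion": [
    {"travel": [0, 0, -0.6], "spin": 0},
    {"travel": [0, 0, -0.5], "spin": 0},
    {"travel": [0, 0, -0.12], "spin": 0},
    {"travel": [0, 0, 0], "spin": 0}
  ]
}}

```text
time_s: 20.9
eef_pos: [557.4, 204.8, 24.4]
tool_rot: [3.141, 0.043, -0.0]
wrist_force: [-0.8, 0.1, -0.4]
grip_width: 39.0
grasp_force: 61.2
```

Run:
```python
from h import *
st()
```

```text
t 20.9 p [557.4 204.8  24.4] yaxis -88.4 F [-0.8  0.1 -0.4] M [-0.02 -0.01  0.06] w 39.0 g 61.2 tz [-0. -0. -1.]
```

Now the last 25 mm, slowly.

>>> {"name": "apply_moves", "arguments": {
  "motion": [
    {"travel": [0, 0, -0.4], "spin": 0},
    {"travel": [0, 0, -0.3], "spin": 0},
    {"travel": [0, 0, -0.2], "spin": 0},
    {"travel": [0, 0, -0.12], "spin": 0},
    {"travel": [0, 0, 0], "spin": 0}
  ]
}}

```text
time_s: 21.4
eef_pos: [557.1, 204.9, -1.5]
tool_rot: [3.141, 0.043, -0.001]
wrist_force: [0.1, -0.4, -0.8]
grip_width: 39.1
grasp_force: 61.2
```

>>> {"name": "apply_moves", "arguments": {
  "motion": [
    {"travel": [0, 0, 0], "spin": 0},
    {"travel": [0, 0, 0], "spin": 0}
  ]
}}

```text
time_s: 21.6
eef_pos: [557.5, 204.9, -0.8]
tool_rot: [-3.141, -0.043, -0.001]
wrist_force: [-0.5, -0.3, -1.2]
grip_width: 38.7
grasp_force: 61.2
```

>>> {"name": "apply_moves", "arguments": {
  "motion": [
    {"travel": [0, 0, -0.06], "spin": 0},
    {"travel": [0, 0, 0], "spin": 0}
  ]
}}

```text
time_s: 21.8
eef_pos: [557.6, 204.9, -2.3]
tool_rot: [-3.141, -0.043, -0.001]
wrist_force: [-0.8, -0.2, 2.9]
grip_width: 38.5
grasp_force: 61.6
```

>>> {"name": "apply_moves", "arguments": {
  "motion": [
    {"travel": [0, 0, 0], "spin": 0},
    {"travel": [0, 0, 0], "spin": 0},
    {"travel": [0, 0, 0], "spin": 0},
    {"travel": [0, 0, 0.4], "spin": 0},
    {"travel": [0, 0, 1], "spin": 0}
  ],
  "claw": 66
}}

```text
time_s: 22.3
eef_pos: [556.0, 204.4, 31.6]
tool_rot: [3.14, 0.043, -0.005]
wrist_force: [0.6, -0.4, 0.7]
grip_width: 66.1
grasp_force: 0.0
```

>>> {"name": "apply_moves", "arguments": {
  "motion": [
    {"travel": [0, 0, 1], "spin": 0},
    {"travel": [0, 0, 1], "spin": 0},
    {"travel": [0, 0, 1], "spin": 0},
    {"travel": [0, 0, 1], "spin": 0},
    {"travel": [0, 0, 1], "spin": 0}
  ],
  "claw": 85
}}

```text
time_s: 22.8
eef_pos: [557.2, 204.8, 159.3]
tool_rot: [-3.141, -0.043, -0.001]
wrist_force: [0.4, -0.5, -0.1]
grip_width: 85.0
grasp_force: 0.0
```

>>> {"name": "apply_moves", "arguments": {
  "motion": [
    {"travel": [0, 0, 1], "spin": 0},
    {"travel": [0, 0, 1], "spin": 0},
    {"travel": [0, 0, 1], "spin": 0},
    {"travel": [0, 0, 1], "spin": 0},
    {"travel": [0, 0, 1], "spin": 0}
  ]
}}

```text
time_s: 23.3
eef_pos: [556.9, 204.8, 284.3]
tool_rot: [-3.141, -0.043, -0.001]
wrist_force: [0.1, 0.1, -0.1]
grip_width: 84.7
grasp_force: 0.0
```

Run:
```python
from h import *
st(); f,T=wrist("w9"); boxes(f,T,z=47)
f=grab_frame("top"); boxes(f)
```

```text
t 23.3 p [556.9 204.8 284.3] yaxis -88.4 F [ 0.1  0.1 -0.1] M [ 0.01  0.01 -0.04] w 84.7 g 0.0 tz [ 0.  0. -1.]
px [109. 468.] c 152 492 size 62 19 ang -32.4
px [227. 431.] c 219 321 size 55 39 ang -84.2
px [128. 293.] c 431 430 size 84 16 ang -46.4
px [526. 277.] c 452 -42 size 119 62 ang -5.0
px [437. 230.] c 515 64 size 190 9 ang 0.1
px [295. 198.] c 550 228 size 130 41 ang 1.4
px [426. 214.] c 527 79 size 250 10 ang 0.2
px [ 83. 332.] c 385 436 size 94 40 ang 24.4
px [296. 315.] c 436 -54 size 130 42 ang -5.6
px [387. 303.] c 469 -260 size 102 34 ang 8.6
px [451. 309.] c 461 -407 size 131 47 ang 1.4
px [378. 265.] c 558 -241 size 58 25 ang 9.7
px [180. 261.] c 549 225 size 133 50 ang 1.1
px [241. 276.] c 524 79 size 205 9 ang 0.0
px [588.  21.] c 1183 -761 size 268 138 ang -88.9
```

A has been knocked to about (550,227), but it's still flat inside the tray. Now B.

>>> {"name": "apply_moves", "arguments": {
  "motion": [
    {"travel": [0, -0.3, 0.6], "spin": 0},
    {"travel": [0, -1, 0], "spin": 0},
    {"travel": [0, -1, 0], "spin": 0},
    {"travel": [0, -1, 0], "spin": 0},
    {"travel": [0, -1, 0], "spin": 0}
  ]
}}

```text
time_s: 23.9
eef_pos: [556.9, 95.7, 297.8]
tool_rot: [3.141, 0.043, -0.001]
wrist_force: [0.6, 0.2, 0.2]
grip_width: 85.0
grasp_force: 0.0
```

>>> {"name": "apply_moves", "arguments": {
  "motion": [
    {"travel": [0, -1, 0], "spin": 0},
    {"travel": [0, -1, 0], "spin": 0},
    {"travel": [0, -1, 0], "spin": 0},
    {"travel": [0, -1, 0], "spin": 0},
    {"travel": [0, -1, 0], "spin": -0.3}
  ]
}}

```text
time_s: 24.4
eef_pos: [556.8, -29.3, 297.8]
tool_rot: [-3.141, -0.0, 0.001]
wrist_force: [0.5, 0.1, -0.2]
grip_width: 85.4
grasp_force: 0.0
```

>>> {"name": "apply_moves", "arguments": {
  "motion": [
    {"travel": [-0.6, -1, -0.5], "spin": -0.3},
    {"travel": [-0.6, -0.3, -1], "spin": -0.3},
    {"travel": [-0.6, 0, -1], "spin": -0.3},
    {"travel": [-0.6, 0, -1], "spin": 0},
    {"travel": [0, 0, -1], "spin": 0}
  ]
}}

```text
time_s: 24.9
eef_pos: [495.5, -61.1, 184.4]
tool_rot: [3.139, -0.125, -0.001]
wrist_force: [0.8, 0.4, -0.3]
grip_width: 85.1
grasp_force: 0.0
```

>>> {"name": "apply_moves", "arguments": {
  "motion": [
    {"travel": [0, 0, -1], "spin": 0},
    {"travel": [0, 0, -1], "spin": 0},
    {"travel": [0, 0, -1], "spin": 0},
    {"travel": [0, 0, 0], "spin": 0},
    {"travel": [0, 0, 0], "spin": 0}
  ]
}}

```text
time_s: 25.4
eef_pos: [497.3, -60.5, 110.4]
tool_rot: [-3.139, 0.123, 0.001]
wrist_force: [-0.2, -0.4, 1.0]
grip_width: 85.5
grasp_force: 0.0
```

Run:
```python
from h import *
st(); f,T=wrist("w10"); boxes(f,T)
hsv=cv2.cvtColor(f["image"],cv2.COLOR_BGR2HSV); m=cv2.inRange(hsv,(5,40,40),(25,255,255))
for r in range(230,440,10):
    c=np.flatnonzero(m[r]); c=c[(c>215)&(c<420)]
    if len(c)>15:
        w=cast(f,[(c[0],r),(c[-1],r)],42,T); print(r,c[0],c[-1],w[:,:2].round(1).tolist())
```

```text
t 25.4 p [497.3 -60.5 110.4] yaxis -94.5 F [-0.2 -0.4  1. ] M [-0.01  0.03  0.04] w 85.5 g 0.0 tz [-0.001  0.    -1.   ]
px [109. 474.] c 306 132 size 37 13 ang 85.5
px [621. 342.] c 405 -280 size 53 15 ang 47.6
px [314. 317.] c 441 -55 size 140 40 ang -5.8
px [614. 222.] c 488 -256 size 45 42 ang 10.6
px [618. 134.] c 551 -253 size 67 25 ang 10.5
px [ 52. 193.] c 525 108 size 255 8 ang 0.0
px [ 74. 182.] c 530 91 size 246 12 ang -0.0
230 289 342 [[507.4, -43.5], [504.6, -78.9]]
240 286 344 [[500.6, -40.8], [497.5, -79.9]]
250 286 344 [[493.5, -40.0], [490.4, -79.5]]
260 286 344 [[486.2, -39.3], [483.1, -79.1]]
270 286 343 [[478.8, -38.5], [475.7, -78.0]]
280 286 343 [[471.3, -37.7], [468.2, -77.5]]
290 286 343 [[463.7, -36.9], [460.5, -77.1]]
300 286 342 [[455.9, -36.1], [452.7, -75.9]]
310 287 342 [[447.9, -36.0], [444.8, -75.5]]
320 287 341 [[439.8, -35.2], [436.7, -74.3]]
330 287 340 [[431.6, -34.3], [428.5, -73.1]]
340 287 340 [[423.2, -33.5], [420.1, -72.6]]
350 287 339 [[414.6, -32.6], [411.5, -71.4]]
360 287 339 [[405.9, -31.7], [402.8, -70.8]]
370 287 339 [[397.0, -30.8], [393.8, -70.3]]
380 286 338 [[387.9, -29.1], [384.8, -69.0]]
390 287 338 [[378.6, -28.9], [375.5, -68.4]]
```

>>> {"name": "apply_moves", "arguments": {
  "motion": [
    {"travel": [0, 0, -1], "spin": -0.2},
    {"travel": [0, 0, -1], "spin": 0},
    {"travel": [0, 0, -1], "spin": 0},
    {"travel": [0, 0, -0.8], "spin": 0},
    {"travel": [0, 0, -0.44], "spin": 0}
  ]
}}

```text
time_s: 25.95
eef_pos: [497.7, -60.3, 3.8]
tool_rot: [3.138, -0.15, 0.001]
wrist_force: [0.5, -0.2, 0.3]
grip_width: 85.1
grasp_force: 0.0
```

>>> {"name": "apply_moves", "arguments": {
  "motion": [
    {"travel": [0, 0, 0], "spin": 0},
    {"travel": [0, 0, 0], "spin": 0},
    {"travel": [0, 0, 0], "spin": 0},
    {"travel": [0, 0, 0], "spin": 0},
    {"travel": [0, 0, 0], "spin": 0}
  ],
  "claw": 39.7
}}

```text
time_s: 26.45
eef_pos: [498.2, -60.2, 5.0]
tool_rot: [-3.138, 0.149, -0.003]
wrist_force: [-0.8, 0.7, 8.5]
grip_width: 40.1
grasp_force: 5.7
```

>>> {"name": "apply_moves", "arguments": {
  "motion": [
    {"travel": [0, 0, 0.1], "spin": 0},
    {"travel": [0, 0, 0.1], "spin": 0},
    {"travel": [0, 0, 0.1], "spin": 0},
    {"travel": [0, 0, 0.16], "spin": 0},
    {"travel": [0, 0, 0], "spin": 0}
  ]
}}

```text
time_s: 26.95
eef_pos: [497.4, -60.2, 15.9]
tool_rot: [-3.138, 0.149, -0.001]
wrist_force: [-0.7, -0.0, -4.2]
grip_width: 39.8
grasp_force: 5.4
```

Run:
```python
from h import *
st(); avg(6); tilt2()
```

```text
t 26.95 p [497.4 -60.2  15.9] yaxis -95.4 F [-0.7 -0.  -4.2] M [-0.02  0.18  0.01] w 39.8 g 5.4 tz [ 0.  0. -1.]
avg F,M,w,g [-2.300e-01 -8.000e-02 -4.210e+00 -5.000e-02  2.000e-02  1.000e-02
  3.985e+01  5.430e+00]
310 x [498. -61.] ztop 45.5
330 x [488. -60.] ztop 53.6
350 x [478. -59.] ztop 52.1
370 x [467. -58.] ztop 49.0
390 x [456. -57.] ztop 48.7
400 x [451. -56.] ztop 48.5
410 x [445. -55.] ztop 46.8
420 x [439. -55.] ztop 46.7
```

B is packed (4.2 N) and tilted properly. I'll set it down, regrip at the centre and slide it towards the left lane.

>>> {"name": "apply_moves", "arguments": {
  "motion": [
    {"travel": [0, 0, -0.23], "spin": 0},
    {"travel": [0, 0, -0.23], "spin": 0},
    {"travel": [0, 0, 0], "spin": 0}
  ]
}}

```text
time_s: 27.6
eef_pos: [497.9, -60.0, 3.3]
tool_rot: [-3.138, 0.149, -0.001]
wrist_force: [3.6, -0.5, -2.0]
grip_width: 39.4
grasp_force: 6.4
```

>>> {"name": "apply_moves", "arguments": {
  "motion": [
    {"travel": [0, 0, 0], "spin": 0},
    {"travel": [0, 0, 0], "spin": 0},
    {"travel": [-0.8, 0.07, 0], "spin": 0},
    {"travel": [-0.8, 0.07, -0.1], "spin": 0},
    {"travel": [-0.84, 0.08, -0.3], "spin": 0}
  ],
  "claw": 80
}}

```text
time_s: 28.1
eef_pos: [435.8, -54.6, -5.9]
tool_rot: [-3.138, 0.149, -0.001]
wrist_force: [0.0, -0.1, -0.6]
grip_width: 80.1
grasp_force: 0.0
```

>>> {"name": "apply_moves", "arguments": {
  "motion": [
    {"travel": [0, 0, 0], "spin": 0},
    {"travel": [0, 0, 0], "spin": 0},
    {"travel": [0, 0, 0], "spin": 0},
    {"travel": [0, 0, 0], "spin": 0},
    {"travel": [0, 0, 0], "spin": 0}
  ],
  "claw": 38
}}

```text
time_s: 28.6
eef_pos: [437.2, -54.5, -5.6]
tool_rot: [-3.138, 0.149, -0.001]
wrist_force: [-3.8, 2.2, 11.2]
grip_width: 39.1
grasp_force: 51.2
```

Run:
```python
from h import *
st(); avg(2)
```

```text
t 28.6 p [437.2 -54.5  -5.6] yaxis -95.4 F [-3.8  2.2 11.2] M [ 0.3   0.71 -0.06] w 39.1 g 51.2 tz [ 0.001  0.    -1.   ]
avg F,M,w,g [-3.600e+00  2.040e+00  1.114e+01  2.900e-01  6.700e-01 -5.000e-02
  3.924e+01  5.120e+01]
```

>>> {"name": "apply_moves", "arguments": {
  "motion": [
    {"travel": [0, 0, 0.06], "spin": 0},
    {"travel": [0.4, 0.1, 0], "spin": 0.2},
    {"travel": [0.7, 0.12, 0], "spin": 0.25},
    {"travel": [0.7, 0.12, 0], "spin": 0.25},
    {"travel": [0.7, 0.12, 0], "spin": 0.2}
  ]
}}

```text
time_s: 29.2
eef_pos: [500.2, -42.8, -4.8]
tool_rot: [-3.141, 0.023, -0.0]
wrist_force: [-0.1, -0.3, -7.3]
grip_width: 38.8
grasp_force: 50.9
```

>>> {"name": "apply_moves", "arguments": {
  "motion": [
    {"travel": [0.8, 0.12, 0], "spin": 0.2},
    {"travel": [0.8, 0.12, 0], "spin": 0},
    {"travel": [0.8, 0.12, 0], "spin": 0},
    {"travel": [0.7, 0.06, 0], "spin": 0},
    {"travel": [0, 0, 0], "spin": 0}
  ]
}}

```text
time_s: 29.7
eef_pos: [579.2, -31.9, -4.9]
tool_rot: [-3.141, -0.004, -0.003]
wrist_force: [0.5, -0.1, -8.6]
grip_width: 39.1
grasp_force: 50.9
```

Run:
```python
from h import *
st(); f,T=wrist("w11"); V=np.linalg.inv(T)
g=f["image"]; hsv=cv2.cvtColor(g,cv2.COLOR_BGR2HSV)
# rack white parts, lane walls at z20: per image row list of white column runs
m=((hsv[...,1]<45)&(hsv[...,2]>170)).astype(np.uint8)
for r in range(20,230,15):
    d=np.flatnonzero(np.diff(np.r_[0,m[r],0])).reshape(-1,2); d=d[(d[:,1]-d[:,0])>6]
    print(r,[[*np.round(cast(f,[(a,r)],20,T)[0,:2]),round(cast(f,[(b,r)],20,T)[0,1])] for a,b in d])
```

```text
t 29.7 p [579.2 -31.9  -4.9] yaxis -89.9 F [ 0.5 -0.1 -8.6] M [ 0.03  0.01 -0.02] w 39.1 g 50.9 tz [ 0.002  0.001 -1.   ]
20 [[np.float64(690.0), np.float64(3.0), -6], [np.float64(690.0), np.float64(-54.0), -88], [np.float64(690.0), np.float64(-136.0), -144]]
35 [[np.float64(686.0), np.float64(0.0), -5], [np.float64(686.0), np.float64(-56.0), -62], [np.float64(686.0), np.float64(-80.0), -86], [np.float64(686.0), np.float64(-139.0), -144]]
50 [[np.float64(681.0), np.float64(2.0), -3], [np.float64(681.0), np.float64(-58.0), -64], [np.float64(681.0), np.float64(-78.0), -84], [np.float64(681.0), np.float64(-141.0), -146]]
65 [[np.float64(676.0), np.float64(4.0), -1], [np.float64(676.0), np.float64(-61.0), -67], [np.float64(676.0), np.float64(-76.0), -82], [np.float64(676.0), np.float64(-143.0), -147]]
80 [[np.float64(671.0), np.float64(7.0), 1], [np.float64(671.0), np.float64(-63.0), -69], [np.float64(671.0), np.float64(-74.0), -80], [np.float64(671.0), np.float64(-146.0), -149]]
95 [[np.float64(666.0), np.float64(9.0), 3], [np.float64(666.0), np.float64(-66.0), -70], [np.float64(666.0), np.float64(-74.0), -77]]
110 []
125 []
140 []
155 []
170 [[np.float64(639.0), np.float64(-22.0), -43]]
185 [[np.float64(633.0), np.float64(-22.0), -43]]
200 [[np.float64(627.0), np.float64(-22.0), -43]]
215 [[np.float64(621.0), np.float64(-22.0), -43]]
```

>>> {"name": "apply_moves", "arguments": {
  "motion": [
    {"travel": [0, 0.07, 0], "spin": 0},
    {"travel": [0, 0, -0.05], "spin": 0},
    {"travel": [0, 0, 0], "spin": 0}
  ]
}}

```text
time_s: 30.05
eef_pos: [575.8, -30.6, -5.5]
tool_rot: [-3.142, -0.002, 0.001]
wrist_force: [-3.8, 1.8, 2.4]
grip_width: 39.1
grasp_force: 52.0
```

>>> {"name": "apply_moves", "arguments": {
  "motion": [
    {"travel": [0, 0, 0], "spin": 0},
    {"travel": [0, 0, 0], "spin": 0},
    {"travel": [-0.8, 0, 0.05], "spin": 0},
    {"travel": [-0.8, 0, 0], "spin": 0},
    {"travel": [0, 0, 0], "spin": 0}
  ],
  "claw": 70
}}

```text
time_s: 30.55
eef_pos: [534.2, -31.2, -4.6]
tool_rot: [3.141, 0.002, -0.002]
wrist_force: [-0.4, 0.2, 0.3]
grip_width: 70.0
grasp_force: 0.0
```

>>> {"name": "apply_moves", "arguments": {
  "motion": [
    {"travel": [0, 0, 0], "spin": 0},
    {"travel": [0, 0, 0], "spin": 0},
    {"travel": [0, 0, 0], "spin": 0},
    {"travel": [0, 0, 0], "spin": 0}
  ],
  "claw": 37.5
}}

```text
time_s: 30.95
eef_pos: [537.3, -30.8, -4.1]
tool_rot: [-3.141, -0.002, -0.002]
wrist_force: [-3.3, 0.6, 11.5]
grip_width: 38.7
grasp_force: 60.6
```

>>> {"name": "apply_moves", "arguments": {
  "motion": [
    {"travel": [0.3, 0, 0], "spin": 0},
    {"travel": [0.5, 0, 0], "spin": 0},
    {"travel": [0.4, 0, 0], "spin": 0},
    {"travel": [0.4, 0, 0], "spin": 0},
    {"travel": [0, 0, 0], "spin": 0}
  ]
}}

```text
time_s: 31.45
eef_pos: [576.0, -31.1, -4.3]
tool_rot: [3.141, 0.001, -0.004]
wrist_force: [-10.3, -0.3, 18.3]
grip_width: 38.9
grasp_force: 62.1
```

Run:
```python
from h import *
st(); f,T=wrist("w12")
g=f["image"]; hsv=cv2.cvtColor(g,cv2.COLOR_BGR2HSV)
for nm,m in (("white",(hsv[...,1]<45)&(hsv[...,2]>170)),("brown",cv2.inRange(hsv,(8,60,90),(22,190,255))>0)):
  for r in range(10,230,20):
    d=np.flatnonzero(np.diff(np.r_[0,m[r].astype(int),0])).reshape(-1,2); d=d[(d[:,1]-d[:,0])>6]
    z=20 if nm=="white" else 42
    print(nm,r,[[int(cast(f,[(a,r)],z,T)[0,0]),round(cast(f,[(a,r)],z,T)[0,1]),round(cast(f,[(b,r)],z,T)[0,1])] for a,b in d])
```

```text
t 31.45 p [576.  -31.1  -4.3] yaxis -90.0 F [-10.3  -0.3  18.3] M [-0.21  1.97 -0.05] w 38.9 g 62.1 tz [-0.002 -0.    -1.   ]
white 10 [[690, 3, -6], [690, -54, -88], [690, -136, -142]]
white 30 [[684, 1, -5], [684, -57, -63], [684, -80, -85], [684, -140, -144]]
white 50 [[677, 4, -2], [677, -21, -42], [677, -60, -66], [677, -77, -82], [677, -143, -146]]
white 70 [[671, 7, 1], [671, -21, -42], [671, -64, -69], [671, -74, -80]]
white 90 [[664, 9, 4], [664, -21, -43]]
white 110 [[657, -21, -42]]
white 130 [[650, -21, -43]]
white 150 []
white 170 []
white 190 []
white 210 []
brown 10 []
brown 30 []
brown 50 [[674, -12, -23], [674, -41, -52]]
brown 70 [[668, -12, -22], [668, -41, -52]]
brown 90 [[663, -12, -23], [663, -41, -52]]
brown 110 [[657, -12, -23], [657, -41, -51]]
brown 130 [[651, -12, -22], [651, -41, -51]]
brown 150 [[645, -12, -51]]
brown 170 [[638, -12, -51]]
brown 190 [[632, -12, -51]]
brown 210 [[625, -12, -51]]
```

>>> {"name": "apply_moves", "arguments": {
  "motion": [
    {"travel": [0, 0.05, 0.05], "spin": 0},
    {"travel": [0.3, 0, 0], "spin": 0},
    {"travel": [0.4, 0, 0], "spin": 0},
    {"travel": [0.4, 0, 0], "spin": 0},
    {"travel": [0, 0, 0], "spin": 0}
  ]
}}

```text
time_s: 32.0
eef_pos: [605.8, -29.4, -3.6]
tool_rot: [-3.141, -0.002, -0.002]
wrist_force: [0.7, -1.0, -6.7]
grip_width: 38.6
grasp_force: 61.1
```

Run:
```python
from h import *
st()
```

```text
t 32.0 p [605.8 -29.4  -3.6] yaxis -89.9 F [ 0.7 -1.  -6.7] M [-0.05  0.12  0.01] w 38.6 g 61.1 tz [ 0.001  0.    -1.   ]
```

>>> {"name": "apply_moves", "arguments": {
  "motion": [
    {"travel": [0.4, 0, 0], "spin": 0},
    {"travel": [0.4, 0, 0], "spin": 0},
    {"travel": [0.3, 0, 0], "spin": 0},
    {"travel": [0.2, 0, 0], "spin": 0},
    {"travel": [0, 0, 0], "spin": 0}
  ]
}}

```text
time_s: 32.5
eef_pos: [636.3, -29.7, -3.7]
tool_rot: [3.142, 0.002, -0.002]
wrist_force: [-2.9, -0.3, -5.9]
grip_width: 38.9
grasp_force: 61.5
```

Run:
```python
from h import *
st()
```

```text
t 32.5 p [636.3 -29.7  -3.7] yaxis -89.9 F [-2.9 -0.3 -5.9] M [-0.1   0.53 -0.03] w 38.9 g 61.5 tz [-0.001 -0.    -1.   ]
```

>>> {"name": "apply_moves", "arguments": {
  "motion": [
    {"travel": [0, 0, -0.03], "spin": 0},
    {"travel": [0.2, 0, 0], "spin": 0},
    {"travel": [0.1, 0, 0], "spin": 0},
    {"travel": [0, 0, 0], "spin": 0}
  ]
}}

```text
time_s: 32.9
eef_pos: [643.3, -29.7, -4.2]
tool_rot: [3.141, 0.002, -0.002]
wrist_force: [-9.1, 0.1, 0.8]
grip_width: 39.0
grasp_force: 62.1
```

Run:
```python
from h import *
st()
```

```text
t 32.9 p [643.3 -29.7  -4.2] yaxis -89.9 F [-9.1  0.1  0.8] M [-0.13  1.31 -0.04] w 39.0 g 62.1 tz [-0.001 -0.    -1.   ]
```

>>> {"name": "apply_moves", "arguments": {
  "motion": [
    {"travel": [0.1, 0, 0], "spin": 0},
    {"travel": [0.1, 0, 0], "spin": 0},
    {"travel": [0, 0, 0], "spin": 0}
  ]
}}

```text
time_s: 33.2
eef_pos: [643.6, -29.8, -4.3]
tool_rot: [3.141, 0.002, -0.016]
wrist_force: [-38.2, 1.1, 28.9]
grip_width: 38.7
grasp_force: 65.5
```

Run:
```python
from h import *
st()
```

```text
t 33.2 p [643.6 -29.8  -4.3] yaxis -89.9 F [-38.2   1.1  28.9] M [ 0.13  7.71 -0.03] w 38.7 g 65.5 tz [-0.01  -0.001 -1.   ]
```

Resistance jumped to 38 N with no motion, so the nose is on the backstop. I'll relax, release and go to C.

>>> {"name": "apply_moves", "arguments": {
  "motion": [
    {"travel": [-0.15, 0, 0.03], "spin": 0},
    {"travel": [0, 0, 0], "spin": 0}
  ]
}}

```text
time_s: 33.4
eef_pos: [643.8, -29.8, -3.6]
tool_rot: [3.141, 0.002, -0.003]
wrist_force: [-9.2, -0.2, -3.7]
grip_width: 39.0
grasp_force: 61.3
```

>>> {"name": "apply_moves", "arguments": {
  "motion": [
    {"travel": [0, 0, 0], "spin": 0},
    {"travel": [0, 0, 0], "spin": 0},
    {"travel": [0, 0, 0], "spin": 0},
    {"travel": [0, 0, 0.5], "spin": 0},
    {"travel": [0, 0, 1], "spin": 0}
  ],
  "claw": 66
}}

```text
time_s: 33.9
eef_pos: [644.2, -29.6, 33.8]
tool_rot: [-3.141, -0.002, 0.004]
wrist_force: [0.2, -0.2, 0.7]
grip_width: 66.0
grasp_force: 0.0
```

>>> {"name": "apply_moves", "arguments": {
  "motion": [
    {"travel": [0, 0, 1], "spin": 0},
    {"travel": [0, 0, 1], "spin": 0},
    {"travel": [0, 0, 1], "spin": 0},
    {"travel": [0, 0, 1], "spin": 0},
    {"travel": [0, 0, 1], "spin": 0}
  ],
  "claw": 85
}}

```text
time_s: 34.4
eef_pos: [645.3, -29.6, 161.5]
tool_rot: [-3.141, -0.002, -0.002]
wrist_force: [0.6, -0.1, -0.1]
grip_width: 84.9
grasp_force: 0.0
```

Run:
```python
from h import *
st(); f=grab_frame("top"); boxes(f)
f,T=wrist("w13"); boxes(f,T)
```

```text
t 34.4 p [645.3 -29.6 161.5] yaxis -89.9 F [ 0.6 -0.1 -0.1] M [-0.03 -0.    0.01] w 84.9 g 0.0 tz [ 0.001  0.    -1.   ]
px [ 97. 328.] c 396 402 size 116 98 ang 86.9
px [387. 303.] c 470 -261 size 102 33 ang 10.7
px [451. 309.] c 461 -407 size 131 47 ang 1.4
px [378. 264.] c 560 -241 size 55 25 ang 9.7
px [178. 264.] c 549 225 size 133 50 ang 1.1
px [588.  22.] c 1180 -761 size 268 144 ang -88.9
px [200. 403.] c 466 84 size 52 10 ang 0.0
px [559. 348.] c 529 -248 size 93 45 ang 16.3
px [169. 295.] c 581 99 size 55 9 ang 0.1
px [ 36. 313.] c 553 218 size 144 71 ang 1.0
px [183. 267.] c 606 84 size 80 11 ang 0.2
px [316. 173.] c 681 -30 size 129 40 ang -0.0
```

B is home at (681,-30), yaw 0. On to C.

>>> {"name": "apply_moves", "arguments": {
  "motion": [
    {"travel": [-0.46, -0.95, 0], "spin": 0.25},
    {"travel": [-0.46, -0.95, 0], "spin": 0},
    {"travel": [-0.46, -0.95, 0], "spin": 0},
    {"travel": [-0.46, -0.95, 0], "spin": 0},
    {"travel": [-0.46, -0.95, 0], "spin": 0}
  ]
}}

```text
time_s: 35.0
eef_pos: [587.1, -149.3, 159.7]
tool_rot: [3.141, 0.036, 0.001]
wrist_force: [-0.7, -0.4, 0.0]
grip_width: 85.1
grasp_force: 0.0
```

>>> {"name": "apply_moves", "arguments": {
  "motion": [
    {"travel": [-0.46, -0.95, 0], "spin": 0},
    {"travel": [-0.46, -0.95, 0], "spin": 0},
    {"travel": [-0.46, -0.95, 0], "spin": 0},
    {"travel": [-0.46, -0.95, 0], "spin": 0},
    {"travel": [-0.46, -0.95, 0], "spin": 0}
  ]
}}

```text
time_s: 35.5
eef_pos: [529.6, -268.0, 159.7]
tool_rot: [3.141, 0.036, 0.001]
wrist_force: [-0.0, 0.2, 0.3]
grip_width: 85.0
grasp_force: 0.0
```

>>> {"name": "apply_moves", "arguments": {
  "motion": [
    {"travel": [-0.46, -0.95, 0], "spin": 0},
    {"travel": [-0.46, -0.95, 0], "spin": 0},
    {"travel": [-0.46, -0.95, 0], "spin": 0},
    {"travel": [-0.46, -0.95, 0], "spin": 0},
    {"travel": [-0.46, -0.95, -0.3], "spin": 0}
  ]
}}

```text
time_s: 36.0
eef_pos: [472.6, -387.2, 152.9]
tool_rot: [3.14, 0.036, 0.003]
wrist_force: [0.8, -0.8, -0.1]
grip_width: 84.7
grasp_force: 0.0
```

>>> {"name": "apply_moves", "arguments": {
  "motion": [
    {"travel": [-0.46, -0.95, -0.6], "spin": 0},
    {"travel": [0, 0, -0.6], "spin": 0},
    {"travel": [0, 0, 0], "spin": 0}
  ]
}}

```text
time_s: 36.3
eef_pos: [460.0, -409.1, 120.0]
tool_rot: [-3.139, -0.034, 0.003]
wrist_force: [-0.2, 0.7, 0.7]
grip_width: 85.1
grasp_force: 0.0
```

Run:
```python
from h import *
st(); f,T=wrist("w14"); boxes(f,T)
```

```text
t 36.3 p [ 460.  -409.1  120. ] yaxis -88.7 F [-0.2  0.7  0.7] M [ 0.03  0.02 -0.03] w 85.1 g 0.0 tz [-0.002  0.002 -1.   ]
px [ 61. 241.] c 452 -225 size 115 97 ang 8.6
px [319. 227.] c 462 -411 size 130 40 ang 1.3
px [31. 86.] c 554 -230 size 66 25 ang 9.1
```

>>> {"name": "apply_moves", "arguments": {
  "motion": [
    {"travel": [0.06, -0.05, -1], "spin": 0},
    {"travel": [0, 0, -1], "spin": 0},
    {"travel": [0, 0, -1], "spin": 0},
    {"travel": [0, 0, -1], "spin": 0},
    {"travel": [0, 0, -0.9], "spin": 0}
  ]
}}

```text
time_s: 36.85
eef_pos: [463.9, -409.9, -0.9]
tool_rot: [3.141, 0.039, 0.002]
wrist_force: [-0.0, 0.2, 0.6]
grip_width: 84.9
grasp_force: 0.0
```

>>> {"name": "apply_moves", "arguments": {
  "motion": [
    {"travel": [0, 0, 0], "spin": 0},
    {"travel": [0, 0, 0], "spin": 0},
    {"travel": [0, 0, 0], "spin": 0},
    {"travel": [0, 0, 0], "spin": 0},
    {"travel": [0, 0, 0], "spin": 0}
  ],
  "claw": 36
}}

```text
time_s: 37.35
eef_pos: [463.7, -411.0, 1.2]
tool_rot: [3.14, 0.037, 0.003]
wrist_force: [-0.2, 3.2, 10.0]
grip_width: 38.6
grasp_force: 60.8
```

>>> {"name": "apply_moves", "arguments": {
  "motion": [
    {"travel": [0, 0, 0.3], "spin": 0},
    {"travel": [0, 0, 0.6], "spin": 0},
    {"travel": [0, 0, 0.6], "spin": 0},
    {"travel": [0, 0, 0], "spin": 0}
  ]
}}

```text
time_s: 37.75
eef_pos: [463.8, -412.0, 39.7]
tool_rot: [3.139, 0.036, 0.005]
wrist_force: [-0.3, 0.6, -7.9]
grip_width: 38.3
grasp_force: 63.1
```

Run:
```python
from h import *
st(); avg(3)
```

```text
t 37.75 p [ 463.8 -412.    39.7] yaxis -88.7 F [-0.3  0.6 -7.9] M [-0.03 -0.02  0.06] w 38.3 g 63.1 tz [ 0.003 -0.003 -1.   ]
avg F,M,w,g [-7.000e-02  7.100e-01 -8.130e+00  1.000e-02  0.000e+00  1.000e-02
  3.843e+01  6.305e+01]
```

>>> {"name": "apply_moves", "arguments": {
  "motion": [
    {"travel": [0, 0, 0.8], "spin": 0},
    {"travel": [0, 0, 1], "spin": 0},
    {"travel": [0, 0, 1], "spin": 0},
    {"travel": [0, 0, 1], "spin": 0},
    {"travel": [0, 0, 0.8], "spin": 0}
  ]
}}

```text
time_s: 38.4
eef_pos: [462.4, -410.8, 152.3]
tool_rot: [-3.141, -0.036, 0.001]
wrist_force: [-1.0, 0.2, -8.0]
grip_width: 38.3
grasp_force: 63.3
```

>>> {"name": "apply_moves", "arguments": {
  "motion": [
    {"travel": [0.2, 0.6, 0], "spin": -0.26},
    {"travel": [0.36, 0.9, 0], "spin": 0},
    {"travel": [0.36, 0.9, 0], "spin": 0},
    {"travel": [0.36, 0.9, 0], "spin": 0},
    {"travel": [0.36, 0.9, 0], "spin": 0}
  ]
}}

```text
time_s: 38.9
eef_pos: [503.3, -304.7, 150.9]
tool_rot: [-3.141, -0.0, 0.002]
wrist_force: [-0.1, -0.4, -8.3]
grip_width: 38.4
grasp_force: 63.2
```

>>> {"name": "apply_moves", "arguments": {
  "motion": [
    {"travel": [0.36, 0.9, 0], "spin": 0},
    {"travel": [0.36, 0.9, 0], "spin": 0},
    {"travel": [0.36, 0.9, 0], "spin": 0},
    {"travel": [0.36, 0.9, 0], "spin": 0},
    {"travel": [0.36, 0.9, 0], "spin": 0}
  ]
}}

```text
time_s: 39.4
eef_pos: [548.3, -192.3, 150.9]
tool_rot: [-3.141, -0.0, 0.002]
wrist_force: [0.5, 0.1, -8.1]
grip_width: 38.1
grasp_force: 63.2
```

>>> {"name": "apply_moves", "arguments": {
  "motion": [
    {"travel": [0.36, 0.9, 0], "spin": 0},
    {"travel": [0.36, 0.9, 0], "spin": 0},
    {"travel": [0.36, 0.9, 0], "spin": 0},
    {"travel": [0.1, 0.6, 0], "spin": 0},
    {"travel": [0, 0, 0], "spin": 0}
  ]
}}

```text
time_s: 39.9
eef_pos: [578.0, -108.2, 151.0]
tool_rot: [-3.14, -0.005, 0.002]
wrist_force: [-0.8, -0.1, -8.0]
grip_width: 38.3
grasp_force: 63.2
```

Run:
```python
from h import *
st(); avg(2)
```

```text
t 39.9 p [ 578.  -108.2  151. ] yaxis -89.8 F [-0.8 -0.1 -8. ] M [ 0.05 -0.01 -0.01] w 38.3 g 63.2 tz [-0.001  0.001 -1.   ]
avg F,M,w,g [-4.700e-01 -3.900e-01 -8.070e+00 -1.000e-02  0.000e+00 -1.000e-02
  3.859e+01  6.317e+01]
```

>>> {"name": "apply_moves", "arguments": {
  "motion": [
    {"travel": [0, -0.17, -1], "spin": 0},
    {"travel": [0, 0, -1], "spin": 0},
    {"travel": [0, 0, -1], "spin": 0},
    {"travel": [0, 0, -1], "spin": 0},
    {"travel": [0, 0, -0.9], "spin": 0}
  ]
}}

```text
time_s: 40.5
eef_pos: [577.3, -116.6, 27.9]
tool_rot: [3.141, -0.002, -0.001]
wrist_force: [0.7, -0.3, -7.8]
grip_width: 38.3
grasp_force: 63.2
```

>>> {"name": "apply_moves", "arguments": {
  "motion": [
    {"travel": [0, 0, -0.5], "spin": 0},
    {"travel": [0, 0, -0.3], "spin": 0},
    {"travel": [0, 0, -0.15], "spin": 0},
    {"travel": [0, 0, 0], "spin": 0},
    {"travel": [0, 0, 0], "spin": 0}
  ]
}}

```text
time_s: 41.0
eef_pos: [578.6, -115.3, 6.2]
tool_rot: [3.141, 0.0, 0.002]
wrist_force: [0.1, -0.4, -8.5]
grip_width: 38.4
grasp_force: 63.1
```

```bash
cat >> h.py <<'E'
def lanes():
    f,T=wrist(); hsv=cv2.cvtColor(f["image"],cv2.COLOR_BGR2HSV)
    for nm,m,z,rs in (("white",(hsv[...,1]<45)&(hsv[...,2]>170),20,range(5,100,20)),("brown",cv2.inRange(hsv,(8,60,90),(22,190,255))>0,42,range(110,240,30))):
      for r in rs:
        d=np.flatnonzero(np.diff(np.r_[0,m[r].astype(int),0])).reshape(-1,2); d=d[(d[:,1]-d[:,0])>6]
        print(nm,[[int(cast(f,[(a,r)],z,T)[0,0]),round(cast(f,[(a,r)],z,T)[0,1]),round(cast(f,[(b,r)],z,T)[0,1])] for a,b in d])
E
python3 - <<'E'
from h import *
st(); avg(2); lanes()
E
```

```text
t 41.0 p [ 578.6 -115.3    6.2] yaxis -90.0 F [ 0.1 -0.4 -8.5] M [-0.04  0.    0.01] w 38.4 g 63.1 tz [ 0.001 -0.    -1.   ]
avg F,M,w,g [ 4.400e-01 -4.300e-01 -8.400e+00 -3.000e-02  3.000e-02  1.000e-02
  3.836e+01  6.306e+01]
white [[697, -54, -88], [697, -136, -145], [697, -175, -192], [697, -196, -212], [697, -217, -226]]
white [[690, -54, -88], [690, -136, -145], [690, -174, -191], [690, -196, -212], [690, -218, -227]]
white [[683, -57, -63], [683, -80, -85], [683, -140, -146], [683, -174, -191], [683, -196, -212], [683, -218, -229]]
white [[677, -61, -66], [677, -77, -82], [677, -144, -149], [677, -173, -191], [677, -195, -212], [677, -218, -231]]
white [[669, -64, -70], [669, -74, -79], [669, -147, -153], [669, -172, -191], [669, -195, -213], [669, -218, -237]]
brown [[660, -11, -51]]
brown [[650, -10, -51], [650, -62, -65]]
brown [[639, -10, -20], [639, -39, -51], [639, -62, -65], [639, -95, -107], [639, -125, -136]]
brown [[629, -11, -21], [629, -39, -51], [629, -59, -62], [629, -95, -106], [628, -125, -136]]
brown [[617, -11, -20], [617, -39, -51], [617, -95, -106], [617, -125, -137]]
```

>>> {"name": "apply_moves", "arguments": {
  "motion": [
    {"travel": [0, 0.14, -0.1], "spin": 0},
    {"travel": [0, 0, -0.1], "spin": 0},
    {"travel": [0, 0, 0], "spin": 0},
    {"travel": [0, 0, 0], "spin": 0}
  ]
}}

```text
time_s: 41.55
eef_pos: [578.3, -110.9, 1.2]
tool_rot: [-3.141, -0.001, -0.001]
wrist_force: [-6.6, 3.8, 10.6]
grip_width: 38.1
grasp_force: 65.3
```

>>> {"name": "apply_moves", "arguments": {
  "motion": [
    {"travel": [0, 0, 0], "spin": 0},
    {"travel": [0, 0, 0], "spin": 0},
    {"travel": [-0.8, 0, -0.1], "spin": 0},
    {"travel": [-0.8, 0, -0.1], "spin": 0},
    {"travel": [0, 0, 0], "spin": 0}
  ],
  "claw": 66
}}

```text
time_s: 42.05
eef_pos: [535.7, -111.9, -4.9]
tool_rot: [3.141, -0.0, -0.003]
wrist_force: [-0.1, 0.1, 0.4]
grip_width: 66.2
grasp_force: 0.0
```

>>> {"name": "apply_moves", "arguments": {
  "motion": [
    {"travel": [0, 0, 0], "spin": 0},
    {"travel": [0, 0, 0], "spin": 0},
    {"travel": [0, 0, 0], "spin": 0},
    {"travel": [0, 0, 0], "spin": 0}
  ],
  "claw": 37.5
}}

```text
time_s: 42.45
eef_pos: [539.2, -111.5, -4.0]
tool_rot: [-3.142, -0.001, -0.002]
wrist_force: [-2.3, 1.3, 9.7]
grip_width: 38.6
grasp_force: 60.5
```

Run:
```python
from h import *
st(); avg(2); lanes()
```

```text
t 42.45 p [ 539.2 -111.5   -4. ] yaxis -90.0 F [-2.3  1.3  9.7] M [0.27 0.59 0.17] w 38.6 g 60.5 tz [ 0.001  0.    -1.   ]
avg F,M,w,g [-3.03  1.01  9.24  0.27  0.58  0.17 38.74 60.51]
white [[655, -170, -190], [655, -194, -213], [655, -219, -223]]
white [[648, -4, -25], [648, -170, -190], [648, -194, -213], [648, -220, -224]]
white [[642, -4, -26], [642, -101, -122], [642, -169, -189], [642, -194, -213], [642, -221, -226]]
white [[636, -4, -26], [636, -101, -122], [636, -194, -214], [636, -220, -228]]
white [[629, -4, -26], [629, -101, -122], [629, -194, -214], [629, -220, -230]]
brown [[620, -12, -21], [620, -39, -51], [620, -59, -62], [620, -92, -102], [620, -121, -131]]
brown [[611, -92, -102], [611, -121, -131]]
brown [[601, -92, -132]]
brown [[591, -92, -131]]
brown [[581, -92, -132]]
```

>>> {"name": "apply_moves", "arguments": {
  "motion": [
    {"travel": [0, 0, 0.04], "spin": 0},
    {"travel": [0.4, 0, 0], "spin": 0},
    {"travel": [0.5, 0, 0], "spin": 0},
    {"travel": [0.5, 0, 0], "spin": 0},
    {"travel": [0.4, 0, 0], "spin": 0}
  ]
}}

```text
time_s: 43.1
eef_pos: [584.4, -111.5, -3.8]
tool_rot: [-3.141, -0.001, -0.0]
wrist_force: [-2.4, -0.4, -3.9]
grip_width: 38.7
grasp_force: 61.3
```

>>> {"name": "apply_moves", "arguments": {
  "motion": [
    {"travel": [0.4, 0, 0], "spin": 0},
    {"travel": [0.4, 0, 0], "spin": 0},
    {"travel": [0.3, 0, 0], "spin": 0},
    {"travel": [0, 0, 0], "spin": 0}
  ]
}}

```text
time_s: 43.5
eef_pos: [611.9, -111.5, -3.7]
tool_rot: [-3.141, -0.001, -0.002]
wrist_force: [1.3, -0.1, -5.6]
grip_width: 38.5
grasp_force: 61.0
```

Run:
```python
from h import *
st()
```

```text
t 43.5 p [ 611.9 -111.5   -3.7] yaxis -90.0 F [ 1.3 -0.1 -5.6] M [ 0.06 -0.12  0.02] w 38.5 g 61.0 tz [ 0.001  0.    -1.   ]
```

>>> {"name": "apply_moves", "arguments": {
  "motion": [
    {"travel": [0.3, 0, 0], "spin": 0},
    {"travel": [0.4, 0, 0], "spin": 0},
    {"travel": [0.3, 0, -0.03], "spin": 0},
    {"travel": [0.1, 0, 0], "spin": 0},
    {"travel": [0, 0, 0], "spin": 0}
  ]
}}

```text
time_s: 44.0
eef_pos: [634.7, -112.1, -4.0]
tool_rot: [3.141, -0.001, -0.01]
wrist_force: [-23.1, 0.7, 20.0]
grip_width: 38.8
grasp_force: 64.4
```

>>> {"name": "apply_moves", "arguments": {
  "motion": [
    {"travel": [0.1, 0, 0], "spin": 0},
    {"travel": [0.06, 0, 0], "spin": 0},
    {"travel": [0, 0, 0], "spin": 0}
  ]
}}

```text
time_s: 44.3
eef_pos: [639.6, -112.2, -4.0]
tool_rot: [3.141, -0.001, -0.007]
wrist_force: [-20.1, 0.0, 16.1]
grip_width: 38.5
grasp_force: 63.7
```

Run:
```python
from h import *
st()
```

```text
t 44.3 p [ 639.6 -112.2   -4. ] yaxis -90.0 F [-20.1   0.   16.1] M [0.17 3.96 0.06] w 38.5 g 63.7 tz [-0.004 -0.    -1.   ]
```

>>> {"name": "apply_moves", "arguments": {
  "motion": [
    {"travel": [0.04, 0, 0.02], "spin": 0},
    {"travel": [0.08, 0, 0], "spin": 0},
    {"travel": [0, 0, 0], "spin": 0}
  ]
}}

```text
time_s: 44.6
eef_pos: [643.5, -112.0, -3.9]
tool_rot: [3.141, -0.0, -0.005]
wrist_force: [-10.9, -0.2, 4.1]
grip_width: 38.7
grasp_force: 62.1
```

Run:
```python
from h import *
st()
```

```text
t 44.6 p [ 643.5 -112.    -3.9] yaxis -90.0 F [-10.9  -0.2   4.1] M [0.   2.01 0.01] w 38.7 g 62.1 tz [-0.003 -0.    -1.   ]
```

>>> {"name": "apply_moves", "arguments": {
  "motion": [
    {"travel": [0.06, 0, 0], "spin": 0},
    {"travel": [0.04, 0, 0], "spin": 0},
    {"travel": [0, 0, 0], "spin": 0}
  ]
}}

```text
time_s: 44.9
eef_pos: [645.7, -112.0, -3.9]
tool_rot: [3.141, -0.0, -0.005]
wrist_force: [-13.0, -1.2, 5.1]
grip_width: 38.9
grasp_force: 62.4
```

Run:
```python
from h import *
st()
```

```text
t 44.9 p [ 645.7 -112.    -3.9] yaxis -90.0 F [-13.   -1.2   5.1] M [0.06 2.53 0.03] w 38.9 g 62.4 tz [-0.003 -0.    -1.   ]
```

>>> {"name": "apply_moves", "arguments": {
  "motion": [
    {"travel": [0.06, 0, 0], "spin": 0},
    {"travel": [0.04, 0, 0], "spin": 0},
    {"travel": [0, 0, 0], "spin": 0}
  ]
}}

```text
time_s: 45.2
eef_pos: [646.0, -112.0, -4.0]
tool_rot: [3.141, -0.001, -0.012]
wrist_force: [-27.8, 1.4, 19.1]
grip_width: 38.8
grasp_force: 64.0
```

Run:
```python
from h import *
st()
```

```text
t 45.2 p [ 646. -112.   -4.] yaxis -90.0 F [-27.8   1.4  19.1] M [0.37 5.46 0.14] w 38.8 g 64.0 tz [-0.008 -0.    -1.   ]
```

>>> {"name": "apply_moves", "arguments": {
  "motion": [
    {"travel": [0.06, 0, 0], "spin": 0},
    {"travel": [0, 0, 0], "spin": 0}
  ]
}}

```text
time_s: 45.4
eef_pos: [645.9, -112.1, -4.0]
tool_rot: [3.141, -0.001, -0.016]
wrist_force: [-38.0, 1.8, 28.3]
grip_width: 38.8
grasp_force: 65.1
```

Run:
```python
from h import *
st()
```

```text
t 45.4 p [ 645.9 -112.1   -4. ] yaxis -90.0 F [-38.    1.8  28.3] M [0.53 7.57 0.14] w 38.8 g 65.1 tz [-0.01 -0.   -1.  ]
```

The nose is on the backstop: force rises with no motion. Relax, release, rise clear and check.

>>> {"name": "apply_moves", "arguments": {
  "motion": [
    {"travel": [-0.13, 0, 0.02], "spin": 0},
    {"travel": [0, 0, 0], "spin": 0}
  ]
}}

```text
time_s: 45.6
eef_pos: [646.1, -112.0, -3.7]
tool_rot: [3.141, -0.0, -0.006]
wrist_force: [-11.5, -0.5, -2.3]
grip_width: 38.6
grasp_force: 61.5
```

>>> {"name": "apply_moves", "arguments": {
  "motion": [
    {"travel": [0, 0, 0], "spin": 0},
    {"travel": [0, 0, 0], "spin": 0},
    {"travel": [0, 0, 0], "spin": 0},
    {"travel": [0, 0, 0.5], "spin": 0},
    {"travel": [0, 0, 1], "spin": 0}
  ],
  "claw": 66
}}

```text
time_s: 46.1
eef_pos: [647.4, -111.4, 33.8]
tool_rot: [-3.141, -0.001, 0.004]
wrist_force: [0.3, 0.5, 0.7]
grip_width: 65.7
grasp_force: 0.0
```

>>> {"name": "apply_moves", "arguments": {
  "motion": [
    {"travel": [0, 0, 1], "spin": 0},
    {"travel": [0, 0, 1], "spin": 0},
    {"travel": [0, 0, 1], "spin": 0},
    {"travel": [-1, 0, 1], "spin": 0},
    {"travel": [-1, 0, 1], "spin": 0}
  ]
}}

```text
time_s: 46.6
eef_pos: [598.0, -111.4, 161.0]
tool_rot: [-3.141, -0.001, -0.002]
wrist_force: [0.5, -0.1, 0.4]
grip_width: 65.9
grasp_force: 0.0
```

>>> {"name": "apply_moves", "arguments": {
  "motion": [
    {"travel": [-1, 0, 1], "spin": 0},
    {"travel": [-1, 0, 0], "spin": 0},
    {"travel": [0, 0, 0], "spin": 0}
  ]
}}

```text
time_s: 46.9
eef_pos: [546.5, -112.1, 186.3]
tool_rot: [3.141, -0.001, 0.003]
wrist_force: [-0.6, 0.5, -0.6]
grip_width: 66.2
grasp_force: 0.0
```

Run:
```python
from h import *
st(); f=grab_frame("top"); boxes(f)
f,T=wrist(); boxes(f,T); cv2.imwrite("pics/end.png",f["image"])
```

```text
t 46.9 p [ 546.5 -112.1  186.3] yaxis -90.0 F [-0.6  0.5 -0.6] M [-0.03 -0.01  0.01] w 66.2 g 0.0 tz [ 0.002 -0.001 -1.   ]
px [ 97. 328.] c 396 402 size 117 98 ang 86.9
px [387. 303.] c 470 -261 size 102 34 ang 8.6
px [378. 265.] c 560 -241 size 55 25 ang 9.7
px [178. 264.] c 549 225 size 133 50 ang 1.1
px [241. 276.] c 524 78 size 205 9 ang 0.3
px [589.  22.] c 1182 -761 size 268 141 ang -88.9
px [141. 465.] c 269 86 size 51 50 ang 89.9
px [490. 313.] c 451 -278 size 134 51 ang 20.9
px [471. 214.] c 549 -248 size 66 24 ang 10.5
px [ 76. 223.] c 526 98 size 263 25 ang -0.1
px [316.  66.] c 665 -112 size 93 40 ang 0.1
px [215.  71.] c 663 -33 size 97 47 ang -0.4
```

View pics/end.png

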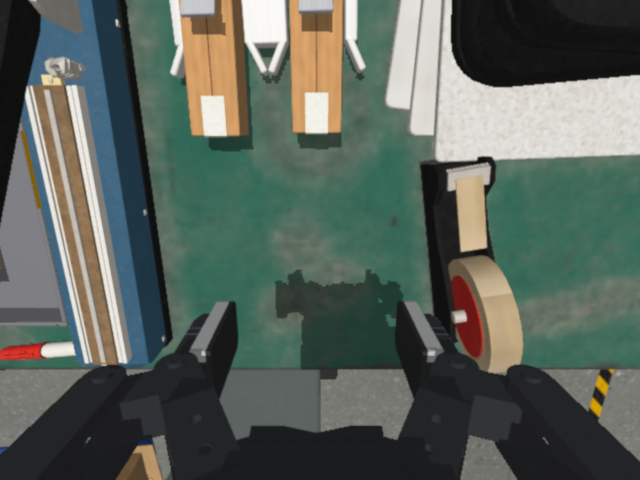

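The final view shows both packed cartons in the lanes under the fingers, with their near ends level at rows 134–136. The top camera has the empty one flat in the tray.

```bash
python3 -c "
from workcell import *
print(hand_in())"
```

```text
the job is handed in; nothing more can be done
None
```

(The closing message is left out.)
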